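# Snug a bedside cup steadier with its star wheel

### The arm

A 6-joint arm with a two-finger parallel gripper is mounted at the origin on the work surface. World frame = base frame: x ahead of the robot, y to its left, z up, the work surface at z = 0. Lengths are in m, angles in rad, forces in N, time in s.
With the tool pointing down it reaches from about 0.375 to 0.9 m from the base axis. Payload 3.1 kg.
Tool frame: the origin (TCP) lies at the very end of the fingers, on their centre line; the grasp point (between the pads) lies 19 mm behind it; z points along the fingers, y is the direction in which the jaws open and shut (so a half turn about z gives the same grasp; the last joint's range is limited). The gripper opens to 87 mm and grips with 3 to 60 N. Pads are 19 mm wide; open, the fingers measure 117 mm over their backs; the gripper's body (75 mm by 190 mm) begins 51 mm behind the grasp point.
Start: joints at [-1.423, 0.527, 1.433, -0, 1.181, -0.178], TCP at [0.2, -0.592, 0.223] pointing down, gripper open.
Joint ranges: [-3.08, 3.08], [-0.75, 2.2], [0.22, 2.44], [-1.43, 4.57], [0, 2.65], [-2.85, 2.85]. Speed limits (rad/s): [2.79, 2.79, 3.14, 3.14, 3.14, 3.14].

### API

Orientations are given as a unit quaternion [x, y, z, w].
In Python, from rig import robot gives the robot as it stands. The module is installed in compiled form; this text tells all that it offers.
- The arm moves only by the tool carry_out, never from a script. Its argument "series" is a list of rows, each a list of 7 numbers: the shift along the tool's x, y, z in mm, then the turn, a rotation vector about the tool's x, y, z in degrees, then the gripper command: -1 is shut, 1 is fully open, values between are in proportion. In form: [[tx, ty, tz, rx, ry, rz, claw], ...]. A call has 1 to 8 rows; each row is the pose to reach, as a shift and turn from the pose measured when the call began, along the tool's axes at that moment; what a row does not reach only later rows make up. A row lasts 1/8 s, in which the tool goes at most 62.5 mm and 10.7 degrees, less where a joint would pass 70% of its speed; a pose out of reach is approached as far as the arm can. A call with a gripper value outside its range is refused whole. The fingers move at their own pace and stop on an object; "force" is the grip in N (left out, the last holds). Time passes only in rows, so rows that repeat a pose let the fingers close. It gives the time, the measured TCP pose, the force and the opening at its end, in the units of the state.
- robot.get_obs(): the state, without advancing time (a new reading comes with each control period).
- robot.camera(name): name is "scene" or "side" or "wrist"; returns a dict with "pixels" (400x640x3 uint8, red, green, blue), "fx", "fy", "cx", "cy" (pixels), "position" and "attitude" of the camera in the world. Camera axes: x right, y down, z forward; pixel columns grow to the right and rows downward; lengths in m; the calibration is good to about 2 mm. A picture is of the moment at which its call begins. There is no depth.
- robot.hand_in(): hands the job in, once; it reports no verdict.
The state is a dict: "time": time; "q": joint angles; "joint_velocities": joint speeds; "joint_torque": joint torques, N m; "position": TCP position; "tool_rot": TCP orientation; "ft_force": force on the tool from outside, world axes, zero at the start; "moment": the same for the moment, N m; "grip_width": finger opening in m.
Only numpy, scipy, OpenCV 4.12 (cv2) and the standard library are available. Lean on these libraries where they do the work, as an engineer would, in place of code of your own. Each camera call takes 0.05 s, during which the arm holds its last target.

### The job

Take the flat key from its wooden stand and, through the slot in the top of the cup steadier, push the toothed star wheel round, tooth by tooth, to drive the jaw towards the cup until you feel the jaw hold the ceramic cup snugly against its rest, but gently: do not overtighten it, do not push the cup or the jaw directly, and do not force the key. Then put the key back upright in its stand and let go, leaving everything else on the sill undisturbed.

Things in the scene. Friction and masses are not known exactly. Their poses are not given: they have to be found in the camera images.
- steadier: fixed cup steadier: a grey base plate 92 (x) by 232 (y) by 8 mm, at its -y end a white closed housing 84 (x) by 44 (y) mm whose top is 72 mm above the sill; origin on the sill below the middle of the housing, right under the star wheel; +y runs from the housing past the jaw to the cup and the rest, x along the slot. May be turned up to 0.3 rad from the world axes
- slot (a point): point in the top face of the housing (72 mm above the sill) straight above the wheel's axis; same axes as the steadier. The slot is open from x = -22 to +19 mm and y = -8 to +8 mm of this point; the top plate is 4 mm thick
- star_wheel: steel star wheel in the housing, on a spindle along the steadier's y; origin on the axis, 36 mm below the slot point. Six straight radial teeth 60 degrees apart, each 5 mm thick and 8 mm wide (y), from the 12 mm radius hub to 30 mm radius: the highest tip is 6 mm below the top face. A tooth lies along the body's +z. Pushing upper teeth towards the steadier's +x drives the jaw out 7.5 mm per rad
- tooth_tip (a point): tip of one tooth (30 mm along the wheel's own z). The wheel has no ratchet: steady friction of 0.1 N m holds it where it is left, either way. Turning it free takes 3 to 6 N along the slot at a blade reaching 18 mm below the top face, most with the tooth upright. Jaw pressure of P newtons adds 0.0075 P N m, so a push clearly risen to 1.5 to 2 times the free one means snug
- jaw: jaw: a springy black rubber pad (15 N per mm) 32 (x) by 7 (y) by 40 (z) mm on the end of the spindle; origin on the spindle axis 36 mm above the sill. Moves only along the steadier's y as the wheel turns, starting 0.5 to 13 mm short of the cup
- jaw_face (a point): middle of the jaw's pressing face, 50 mm along +y from the jaw's origin. Pressure on the cup of 5 to 20 N is snug, less than 3 N loose, more than 30 N overtightened
- cup: white ceramic cup without handle, 72 mm across, 80 mm tall, 0.28 kg, standing loose on the base plate between jaw and rest; origin under the middle of its foot. Starts 1 to 12 mm short of the rest's face and slides there when the jaw pushes it with 1 to 3 N
- rest: white rest at the +y end of the base plate: an upright post carrying a V shaped face, both 52 mm tall. Origin on the base plate; the cup's middle comes to stand 0 to 6 mm beyond it along +y, because the V face sits on a stiff adjuster screw whose setting is not known and does not give way: when the cup is snug must be felt
- stand: fixed wooden block 60 by 60 by 50 mm tall, origin under its middle; in the middle of its top a rectangular pocket 12 (x) by 17 (y) mm, 48 mm deep; the axes are those of the key when it stands in it
- key: loose flat key, 50 g, standing upright in the stand: a steel blade 5 (x) by 10 (y) mm and 45 mm long pointing down, under a dark wooden grip 16 (x) by 28 (y) by 50 (z) mm with a brass pin near its top; origin at the blade's lower end, 5 mm above the sill while it stands in the stand with the shoulder under the grip resting on the stand's top; grip it across x
- key_tip (a point): middle of the lower end of the key's blade
- key_grip (a point): middle of the key's grip, 70 mm above the lower end of the blade
- pill_tray: lavender pill tray with seven compartments, 45 by 165 by 24 mm, bystander
- carafe: empty glass carafe, 92 mm across, 190 mm tall, bystander
- stopper: glass carafe stopper, 48 mm across, 55 mm tall, bystander
- cuff_case: grey plastic blood pressure cuff case with a steel spring clip, 125 by 195 by 70 mm, bystander
- coaster: round wooden coaster, 90 mm across, 8 mm thick, bystander
- clock: white bedside clock, 40 by 85 by 69 mm, bystander
- cream_jar: small white cream jar, 52 mm across, 45 mm tall, bystander
Things that resemble listed ones, but are neither listed nor needed, are in the scene too. Leave any blue or orange look-alike of the steadier alone.

How it is judged:
On the way, in this order (a step that is already met when the one before it is completed fails the run):
1. the key's blade is through the slot, at least 8 mm below the top face (z of key_tip in the frame of slot below -0.008 m and x of key_tip in the frame of slot between -0.024 and 0.021 m and y of key_tip in the frame of slot between -0.009 and 0.009 m), for 0.1 s.
2. the jaw presses the cup against the rest with more than 3 N while the key is in the slot (all of step 1 and contact force between jaw and cup above 3 N and contact force between cup and rest above 3 N), for 0.2 s.
At the end, for the whole second after the job is handed in: the jaw presses the cup and the cup presses the rest with more than 3 N each, the cup stands upright and still; the key stands still and upright in the stand's pocket, its tip within 8 mm of the pocket's middle and less than 9 mm above the sill (contact force between jaw and cup above 3 N and contact force between cup and rest above 3 N and angle between cup's own z axis and vertical below 0.05 rad and linear speed of each of cup, key below 0.02 m/s and horizontal distance between key_tip and stand below 0.008 m and height (world z) of key_tip below 0.009 m and angle between key's own z axis and vertical below 0.1 rad); the robot touches nothing.
It fails at once if the jaw squeezes the cup with more than 30 N (contact force between jaw and cup above 30 N).
It fails at once if the key is forced: more than 20 N against the steadier or its wheel (contact force between key and steadier above 20 N).
It fails at once if the robot touches the jaw, the wheel or the cup, or pushes on the steadier with more than 5 N (contact force between any of the arm, the fingers and jaw above 0.5 N or contact force between any of the arm, the fingers and star_wheel above 0.5 N or contact force between any of the arm, the fingers and cup above 0.5 N or contact force between any of the arm, the fingers and steadier above 5 N).
It fails at once if the key pushes the jaw or the cup, or the cup tips (contact force between key and jaw above 0.5 N or contact force between key and cup above 0.5 N or angle between cup's own z axis and vertical above 0.2 rad).
It fails at once if a bystander is moved by more than 15 mm (distance of any of pill_tray, carafe, stopper, cuff_case, coaster, clock, cream_jar from where it was at the start of the episode above 0.015 m).
It also fails if it takes over 69 s, if anything falls off the work surface, if the arm or the gripper's body presses on something with over 40 N, if the wrist force passes 120 N, or if a joint passes its speed limit or range.

## Working session

There is one attempt and no reset: what is moved stays moved. The work goes in short steps, Python scripts to look and compute and a tool call to move; the robot and the scene stay as the last step left them, time stands still between calls to the robot, and variables do not carry over. Pictures are saved under pics/ and viewed, and the job is handed in when it is done.

Besides the shell and the picture viewer there is one more tool, called after "Emit:" as name([rows], argument=value, ...), one row to a line, values as JSON. carry_out: Moves the arm, as the interface text tells. Its arguments: {"type":"object","properties":{"series":{"type":"array"},"force":{"type":"number"}},"required":["series"]}

```bash
mkdir -p pics
python3 - <<'E'
from rig import robot
import cv2,numpy as np
o=robot.get_obs();print({k:np.round(v,3) for k,v in o.items()})
for n in ["scene","side","wrist"]:
    c=robot.camera(n);cv2.imwrite(f"pics/{n}0.png",c["pixels"][:,:,::-1]);print(n,c["fx"],c["cx"],c["cy"],np.round(c["position"],3),np.round(c["attitude"],4).tolist())
E
```

```text
{'time': np.float64(0.0), 'q': array([-1.424,  0.529,  1.434,  0.   ,  1.181, -0.179]), 'joint_velocities': array([-0.001, -0.001,  0.001, -0.   ,  0.001,  0.   ]), 'joint_torque': array([ 1.0000e-03, -4.4003e+01, -1.7659e+01,  6.3000e-02,  5.8000e-02,
       -0.0000e+00]), 'position': array([ 0.2  , -0.591,  0.222]), 'tool_rot': array([ 0.987,  0.162,  0.   , -0.001]), 'ft_force': array([0.829, 0.606, 0.896]), 'moment': array([ 0.016, -0.04 , -0.023]), 'grip_width': np.float64(0.087)}
scene 494.8910373547565 323.41745017886603 199.12593491264923 [1.159 0.931 0.988] [0.2625, 0.8587, -0.4186, -0.1358]
side 469.4837980282895 320.1225759705057 201.78696160208773 [ 0.402 -1.275  1.241] [0.9168, -0.0438, 0.0169, -0.3965]
wrist 307.93191014531635 320.9643465420364 193.26316083281856 [ 0.264 -0.57   0.384] [0.8065, -0.5776, -0.075, 0.1018]
```

View pics/scene0.png

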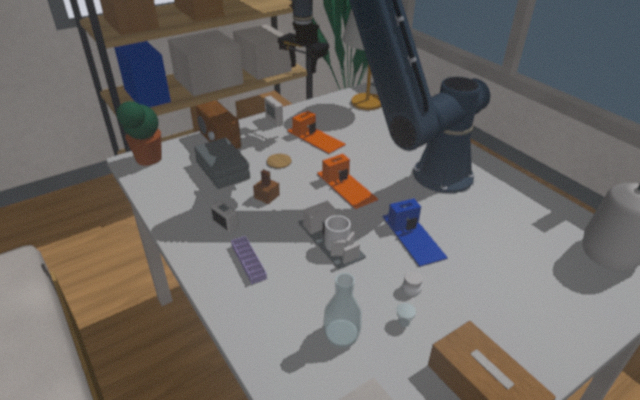

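View pics/side0.png

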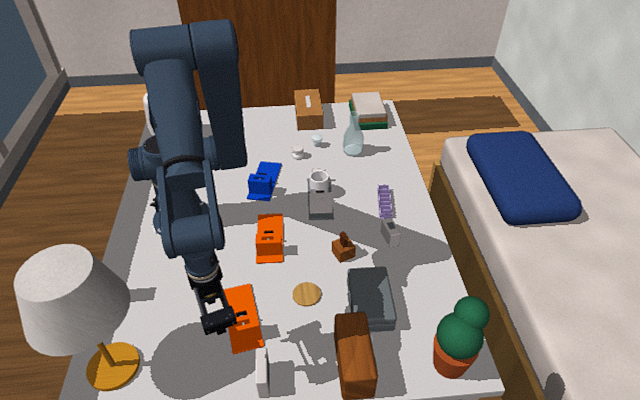

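View pics/wrist0.png

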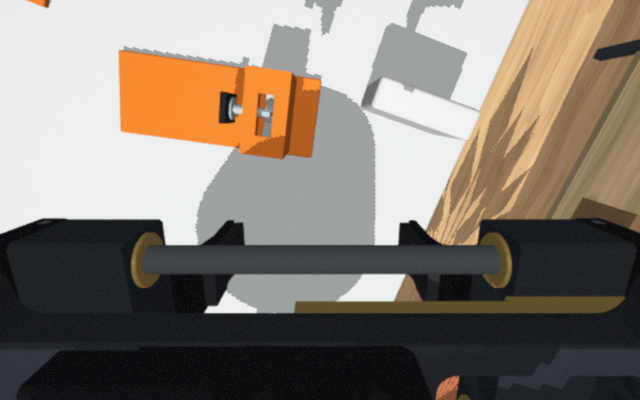

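The steadier could be: the white/grey one at side (320,200) / scene (330,240), the blue one at side (263,182), or the orange ones at side (270,238) and (243,320). I choose the white/grey one, which has the cup. The key stand could be: the small brown block at side (343,248) / scene (266,190), or the brown boxes at side (355,355) and scene (215,122). I choose the small block with an upright grip, and check both in crops.

Run:
```python
import cv2,numpy as np
a=cv2.imread("pics/side0.png")[150:270,270:400];b=cv2.imread("pics/scene0.png")[160:280,240:370]
a=cv2.resize(a,None,fx=4,fy=4,interpolation=cv2.INTER_CUBIC);b=cv2.resize(b,None,fx=4,fy=4,interpolation=cv2.INTER_CUBIC)
cv2.imwrite("pics/c0a.png",a);cv2.imwrite("pics/c0b.png",b)
```

```text
(no output)
```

View pics/c0a.png

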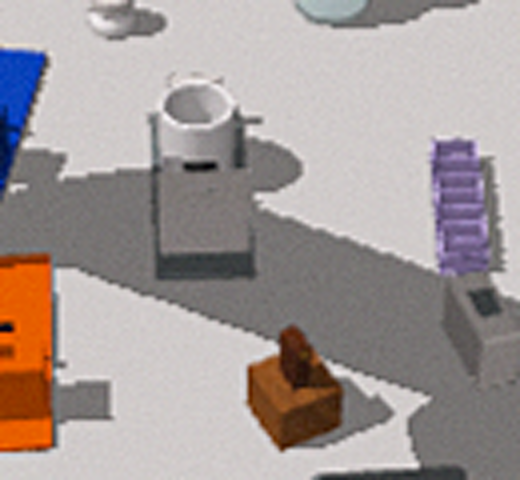

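View pics/c0b.png

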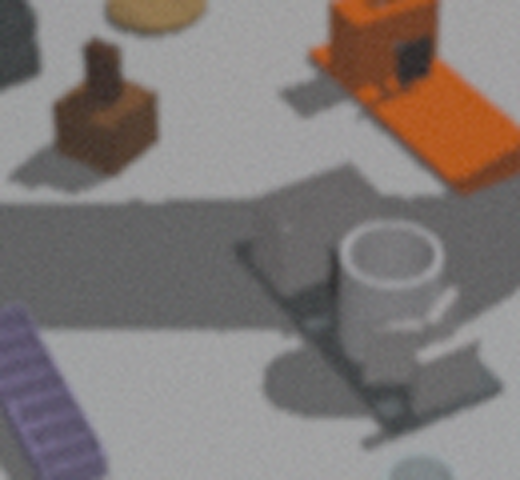

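Crops confirm: the grey/white steadier with slot and cup in front (side ~(321,195)), and the wooden stand with upright key (side ~(344,245)). Now ray casts.

```bash
cat > h.py <<'E'
import cv2,numpy as np
from scipy.spatial.transform import Rotation as R
from rig import robot
np.set_printoptions(precision=4,suppress=True)
def cam(n,save=None):
    c=robot.camera(n)
    if save: cv2.imwrite("pics/"+save,c["pixels"][:,:,::-1])
    return c
def ray(c,u,v):
    d=R.from_quat(c["attitude"]).apply([(u-c["cx"])/c["fx"],(v-c["cy"])/c["fy"],1]);return np.array(c["position"]),d
def onz(c,u,v,z):
    p,d=ray(c,u,v);return p+d*(z-p[2])/d[2]
def proj(c,P):
    q=R.from_quat(c["attitude"]).inv().apply(np.atleast_2d(P)-c["position"]);return np.c_[c["fx"]*q[:,0]/q[:,2]+c["cx"],c["fy"]*q[:,1]/q[:,2]+c["cy"]]
def plan(target,yaw=None,Rt=None):
    """tool shift (mm) and rotvec (deg) to get TCP to target pose. yaw = world angle of tool y axis (pointing down)"""
    o=robot.get_obs();R0=R.from_quat(o["tool_rot"])
    if Rt is None:
        if yaw is None: Rt=R0
        else:
            y=np.array([np.cos(yaw),np.sin(yaw),0]);z=np.array([0,0,-1.]);Rt=R.from_matrix(np.c_[np.cross(y,z),y,z])
    print("shift",R0.inv().apply(np.array(target)-o["position"])*1000,"rot",np.degrees((R0.inv()*Rt).as_rotvec()))
E
python3 - <<'E'
from h import *
s=cam("side");c=cam("scene");w=cam("wrist")
print("stand side",onz(s,270+294/4,150+377/4,.05),"scene",onz(c,240+107/4,160+100/4,.05))
for p in [(250,368),(282,405),(340,378),(305,350)]: print(onz(s,270+p[0]/4,150+p[1]/4,.05))
print("base corners", [onz(s,270+u/4,150+v/4,.008) for u,v in [(157,277),(254,275)]],[onz(c,240+u/4,160+v/4,.008) for u,v in [(240,247),(370,445),(498,388)]])
o=robot.get_obs();R0=R.from_quat(o["tool_rot"]);print(R0.as_matrix(),R0.inv().apply(w["position"]-o["position"]),(R0.inv()*R.from_quat(w["attitude"])).as_matrix())
E
```

```text
stand side [ 0.5751 -0.2297  0.05  ] scene [ 0.5757 -0.2217  0.05  ]
[ 0.5393 -0.216   0.05  ]
[ 0.5611 -0.2595  0.05  ]
[ 0.6136 -0.2346  0.05  ]
[ 0.5885 -0.2001  0.05  ]
base corners [array([ 0.4714, -0.0587,  0.008 ]), array([ 0.5607, -0.0649,  0.008 ])] [array([ 0.5579, -0.0516,  0.008 ]), array([0.5949, 0.1727, 0.008 ]), array([0.4882, 0.1776, 0.008 ])]
[[ 0.9474  0.32   -0.0001]
 [ 0.32   -0.9474  0.0007]
 [ 0.0002 -0.0007 -1.    ]] [ 0.0678 -0.0001 -0.1623] [[ 0.0017 -0.9679 -0.2512]
 [ 1.      0.0021 -0.0014]
 [ 0.0018 -0.2512  0.9679]]
```

Run:
```python
from h import *
plan([0.545,-0.235,0.24])
```

```text
shift [ 441.0301 -227.7215  -17.5535] rot [0. 0. 0.]
```

Emit:
carry_out([
  [55, -28, -18, 0, 0, 0, 1],
  [110, -57, -18, 0, 0, 0, 1],
  [165, -85, -18, 0, 0, 0, 1],
  [220, -114, -18, 0, 0, 0, 1],
  [276, -142, -18, 0, 0, 0, 1],
  [331, -171, -18, 0, 0, 0, 1],
  [386, -199, -18, 0, 0, 0, 1],
  [441, -228, -18, 0, 0, 0, 1],
])

```text
time: 1.3
position: [0.5462, -0.2332, 0.2406]
tool_rot: [0.987, 0.162, 0.0, -0.0]
ft_force: [0.3, -1.0, 0.5]
grip_width: 0.087
```

Run:
```python
from h import *
cam("wrist","w1.png");o=robot.get_obs();print(o["position"],o["time"],o["q"])
```

```text
[ 0.5511 -0.2267  0.2407] 1.35 [-0.5815  0.4667  1.4901  0.0081  1.1828  0.6555]
```

View pics/w1.png

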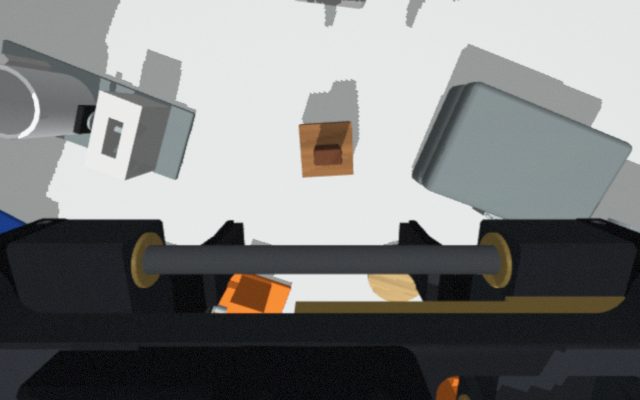

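Wrist view: stand with key at (328,150), grip long along image columns; steadier housing with slot at (115,138), cup to the left. Now extract the stand, the grip and the slot.

Run:
```python
from h import *
c=cam("wrist","w2.png");im=c["pixels"];o=robot.get_obs();print(o["position"])
hsv=cv2.cvtColor(im,cv2.COLOR_RGB2HSV)
m=((hsv[...,0]<20)&(hsv[...,1]>90)&(hsv[...,2]<220)).astype(np.uint8);m[:, :280]=0;m[:,380:]=0;m[:100]=0;m[190:]=0
n=max(cv2.findContours(m,0,2)[0],key=cv2.contourArea);r=cv2.minAreaRect(n);print(cv2.approxPolyDP(n,3,True)[:,0].tolist())
print(hsv[140:165:4,310:350:4,2])
a=cv2.resize(im[110:185,285:370],None,fx=8,fy=8,interpolation=cv2.INTER_CUBIC);cv2.imwrite("pics/w2a.png",a[:,:,::-1])
a=cv2.resize(im[70:190,70:210],None,fx=5,fy=5,interpolation=cv2.INTER_CUBIC);cv2.imwrite("pics/w2b.png",a[:,:,::-1])
import pickle;pickle.dump({k:c[k] for k in c},open("w2.pkl","wb"))
```

```text
[ 0.5484 -0.2297  0.2405]
[[354, 129], [304, 133], [308, 183], [356, 180]]
[[152 152 156 151  98 103 100  96  93  91]
 [154 155 156 128  94  91  89  91  91  93]
 [150 141 144  95  91  95  94  98  95  98]
 [144 150 145  60  61  56  53  53  59 115]
 [164 165 135  53  54  56  58  63  63 146]
 [173 174 137 114 115 115 114 114 109  97]
 [165 160 149 117 114 113 116 111 104 109]]
```

View pics/w2a.png

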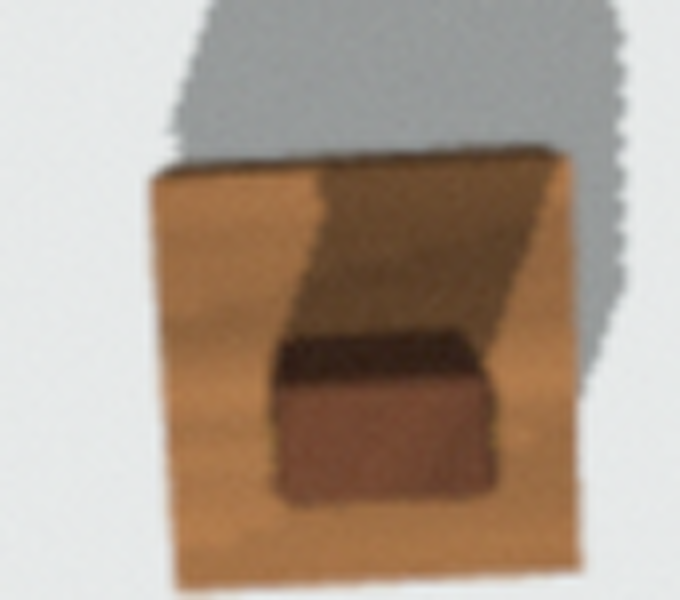

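View pics/w2b.png

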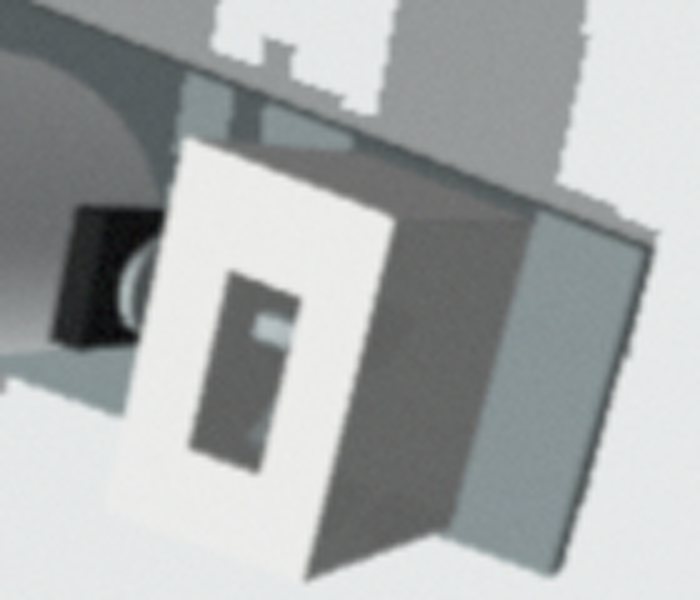

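Run:
```python
from h import *
import pickle
c=pickle.load(open("w2.pkl","rb"))
def quad(P,s,ox,oy,z):
    Q=np.array([onz(c,ox+(u+.5)/s-.5,oy+(v+.5)/s-.5,z)[:2] for u,v in P]);print("centre",Q.mean(0));
    for i in range(4):
        d=Q[(i+1)%4]-Q[i];print("  len %.1f ang %.2f"%(np.hypot(*d)*1e3,np.degrees(np.arctan2(d[1],d[0]))),Q[i])
quad([(153,178),(572,155),(580,570),(178,590)],8,285,110,.05)
quad([(278,382),(488,375),(497,495),(280,500)],8,285,110,.10)
quad([(185,138),(395,217),(308,580),(108,505)],5,70,70,.072)
quad([(231,271),(301,298),(258,472),(190,447)],5,70,70,.072)
```

```text
centre [ 0.5742 -0.2297]
  len 59.0 ang -67.86 [ 0.5907 -0.1913]
  len 59.6 ang -158.24 [ 0.613 -0.246]
  len 59.0 ang 112.01 [ 0.5576 -0.2681]
  len 59.5 ang 21.80 [ 0.5355 -0.2134]
centre [ 0.5733 -0.2306]
  len 25.9 ang -69.01 [ 0.5756 -0.2156]
  len 15.1 ang -155.56 [ 0.5849 -0.2398]
  len 27.1 ang 110.43 [ 0.5712 -0.2461]
  len 14.8 ang 19.94 [ 0.5617 -0.2207]
centre [ 0.5169 -0.0093]
  len 44.2 ang -91.87 [0.559  0.0112]
  len 83.3 ang 177.97 [ 0.5576 -0.033 ]
  len 44.6 ang 86.96 [ 0.4743 -0.03  ]
  len 82.4 ang -2.30 [0.4767 0.0146]
centre [ 0.515  -0.0088]
  len 15.0 ang -92.74 [ 0.5354 -0.0024]
  len 40.0 ang 177.00 [ 0.5347 -0.0174]
  len 14.9 ang 87.66 [ 0.4947 -0.0153]
  len 40.1 ang -2.89 [ 0.4953 -0.0003]
```

Run:
```python
from h import *
import pickle
c=pickle.load(open("w2.pkl","rb"));print(c["position"])
S=np.array([.5166,-.0090]);a=np.radians(-2.5)
ex=np.array([np.cos(a),np.sin(a)]);ey=np.array([-ex[1],ex[0]])
for (u,v) in [(255,330),(258,315),(292,320),(254,338),(288,347),(262,405),(255,435)]:
  for z in (.066,.062,.058,.045):
    d=onz(c,70+u/5,70+v/5,z)[:2]-S;print((u,v),z,d@ex*1e3,d@ey*1e3)
a=cv2.resize(c["pixels"][115:170,100:140],None,fx=12,fy=12,interpolation=cv2.INTER_CUBIC);a=cv2.convertScaleAbs(a,alpha=1.5);cv2.imwrite("pics/w2c.png",a[:,:,::-1])
plan([0.574,-0.230,0.2],yaw=np.radians(21.9))
plan([0.574,-0.230,0.2],yaw=np.radians(21.9+180))
```

```text
[ 0.6142 -0.2055  0.4036]
(255, 330) 0.066 6.191556280568072 3.020854078697277
(255, 330) 0.062 5.007494074628764 5.331898881373364
(255, 330) 0.058 3.823431868689458 7.642943684049423
(255, 330) 0.045 -0.024770300613203948 15.153839292746591
(258, 315) 0.066 9.587468258290823 3.1162823966781787
(258, 315) 0.062 8.443643310038993 5.428457904109401
(258, 315) 0.058 7.299818361787165 7.740633411540596
(258, 315) 0.045 3.5823872799687186 15.255203810692011
(292, 320) 0.066 11.24663190697489 -3.9755497025898494
(292, 320) 0.062 10.122465947447113 -1.7474034272254042
(292, 320) 0.058 8.998299987919337 0.4807428481390405
(292, 320) 0.045 5.344760619453898 7.722218243073423
(254, 338) 0.066 4.421806462312804 2.848389690646858
(254, 338) 0.062 3.2167749615429786 5.157391008665665
(254, 338) 0.058 2.011743460773154 7.466392326684446
(254, 338) 0.045 -1.9046089167288334 14.970646610245542
(288, 347) 0.066 5.237351506685377 -4.461540395474095
(288, 347) 0.062 4.041983182205587 -2.2391524945527013
(288, 347) 0.058 2.8466148577257946 -0.016764593631279905
(288, 347) 0.045 -1.0383321968335824 7.205996084363302
(262, 405) 0.066 -9.252927595136935 -1.9610666519123519
(262, 405) 0.062 -10.619987382177579 0.29094869725285133
(262, 405) 0.058 -11.98704716921822 2.5429640464180268
(262, 405) 0.045 -16.429991477100362 9.862013931204858
(255, 435) 0.066 -16.330027594091156 -1.9740611207152625
(255, 435) 0.062 -17.780942056460816 0.2778002604457164
(255, 435) 0.058 -19.231856518830476 2.529661641606668
(255, 435) 0.045 -23.947328521531873 9.848211130379774
shift [23.98    8.7139 40.5431] rot [  0.067   -0.1911 -92.8224]
shift [23.98    8.7139 40.5431] rot [-0.1885 -0.0661 87.1775]
```

View pics/w2c.png

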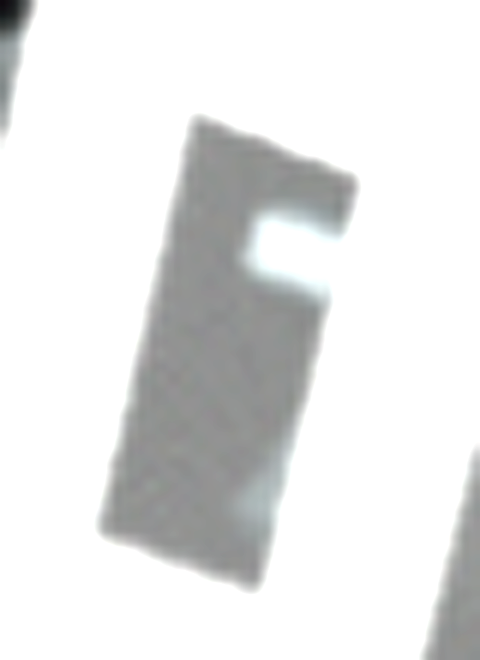

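Emit:
carry_out([
  [5, 2, 5, 0, 0, -10.6, 1],
  [10, 4, 10, 0, 0, -21.2, 1],
  [15, 6, 15, 0, 0, -31.8, 1],
  [20, 8, 20, 0, 0, -42.4, 1],
  [24, 9, 25, 0, 0, -53, 1],
  [24, 9, 30, 0, 0, -63.6, 1],
  [24, 9, 35, 0, 0, -74.2, 1],
  [24, 9, 40, 0, 0, -84.8, 1],
])

```text
time: 2.4
position: [0.5735, -0.2311, 0.2003]
tool_rot: [0.614, 0.789, 0.001, 0.0]
ft_force: [0.4, -0.6, -0.4]
grip_width: 0.0872
```

Run:
```python
from h import *
c=cam("wrist","w3.png")
plan([0.574,-0.230,0.12],yaw=np.radians(21.9))
print(robot.get_obs()["q"])
```

```text
shift [ 0.3855  1.0604 79.5688] rot [ 0.0713 -0.1437 -7.4861]
[-0.5649  0.5437  1.4746  0.0028  1.1244 -0.8177]
```

View pics/w3.png

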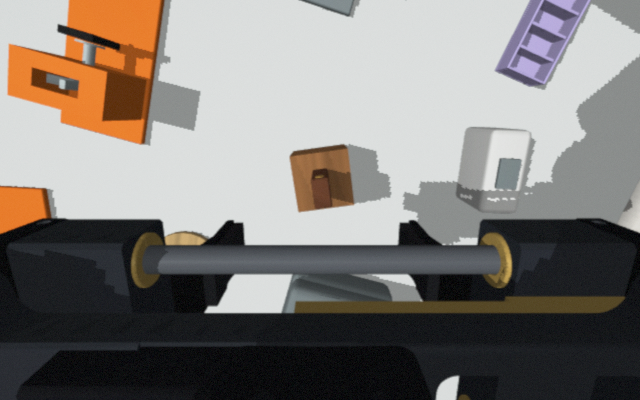

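The wrist view shows the stand centred at (322,178) with the grip between the finger columns. I check its position again from this view.

Run:
```python
from h import *
c=cam("wrist");im=c["pixels"]
hsv=cv2.cvtColor(im,cv2.COLOR_RGB2HSV)
m=((hsv[...,0]<20)&(hsv[...,1]>90)&(hsv[...,2]>100)).astype(np.uint8);m[:, :270]=0;m[:,370:]=0;m[:130]=0;m[216:]=0
a=cv2.resize(im[135:220,280:365],None,fx=7,fy=7,interpolation=cv2.INTER_CUBIC);cv2.imwrite("pics/w3a.png",a[:,:,::-1])
print(proj(c,[[.574,-.230,.05],[.574,-.230,.1]]))
import pickle;pickle.dump(c,open("w3.pkl","wb"))
```

```text
[[322.4715 181.8554]
 [322.7798 193.861 ]]
```

View pics/w3a.png

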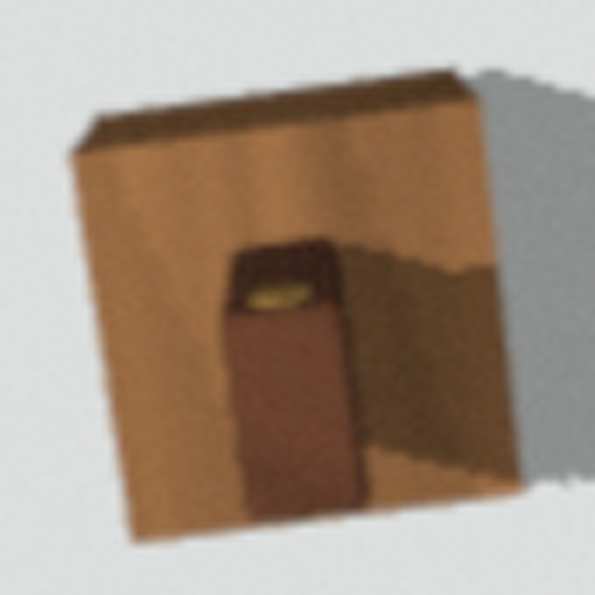

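Run:
```python
from h import *
import pickle
c=pickle.load(open("w3.pkl","rb"))
def quad(P,s,ox,oy,z):
    Q=np.array([onz(c,ox+(u+.5)/s-.5,oy+(v+.5)/s-.5,z)[:2] for u,v in P]);print("centre",Q.mean(0));
    for i in range(4):
        d=Q[(i+1)%4]-Q[i];print("  len %.1f ang %.2f"%(np.hypot(*d)*1e3,np.degrees(np.arctan2(d[1],d[0]))),Q[i])
quad([(73,152),(478,98),(522,492),(133,543)],7,280,135,.05)
quad([(225,310),(348,305),(367,508),(247,517)],7,280,135,.10)
plan([0.573,-0.229,0.12],yaw=np.radians(21.9))
```

```text
centre [ 0.574  -0.2292]
  len 59.1 ang 22.08 [ 0.5354 -0.2126]
  len 59.7 ang -67.87 [ 0.5902 -0.1904]
  len 59.4 ang -157.70 [ 0.6126 -0.2457]
  len 59.9 ang 111.82 [ 0.5577 -0.2682]
centre [ 0.5732 -0.2297]
  len 15.3 ang 16.87 [ 0.5613 -0.2194]
  len 26.4 ang -69.87 [ 0.5759 -0.215 ]
  len 15.3 ang -161.03 [ 0.585  -0.2397]
  len 27.0 ang 110.04 [ 0.5705 -0.2447]
shift [ 1.554   0.1649 79.9031] rot [ 0.0867 -0.1453 -8.0793]
```

Emit:
carry_out([
  [1, 0.5, 10, 0, 0, -8, 1],
  [1, 0.5, 50, 0, 0, -8, 1],
  [1, 0.5, 90, 0, 0, -8, 1],
  [1, 0.5, 120, 0, 0, -8, 1],
  [1, 0.5, 140, 0, 0, -8, 1],
  [1, 0.5, 145, 0, 0, -8, 1],
  [1, 0.5, 145, 0, 0, -8, 1],
])

```text
time: 3.38
position: [0.5736, -0.2297, 0.0552]
tool_rot: [0.561, 0.828, 0.001, -0.0]
ft_force: [0.0, -0.4, 0.8]
grip_width: 0.087
```

Run:
```python
from h import *
c=cam("wrist","w4.png")
plan([0.5735,-0.2295,0.054],yaw=np.radians(21.9));o=robot.get_obs();print(o["position"],o["ft_force"],o["q"],o["time"])
```

```text
shift [ 0.4606 -0.3043  1.6864] rot [ 0.1401 -0.0719 -0.1526]
[ 0.574  -0.2298  0.0557] [ 0.3828 -0.6734 -0.6633] [-0.5627  0.7375  1.5727  0.0037  0.831  -0.9448] 3.425
```

View pics/w4.png

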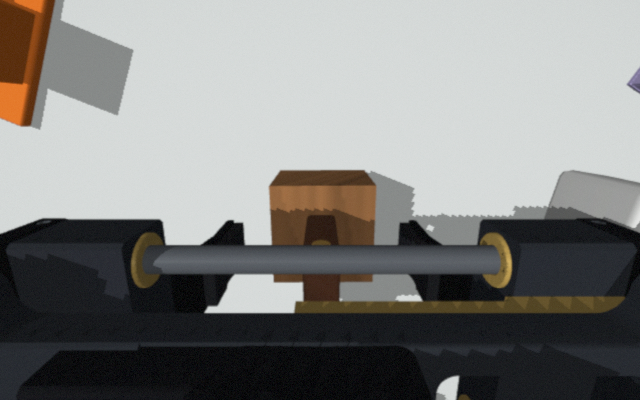

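The grip at (321,240) lies midway between the fingers, over the stand. Closing.

Emit:
carry_out([
  [0, 0, 1, 0, 0, 0, -1],
  [0, 0, 1, 0, 0, 0, -1],
  [0, 0, 1, 0, 0, 0, -1],
  [0, 0, 1, 0, 0, 0, -1],
  [0, 0, 1, 0, 0, 0, -1],
  [0, 0, 1, 0, 0, 0, -1],
], force=55)

```text
time: 4.18
position: [0.5739, -0.2298, 0.0547]
tool_rot: [0.561, 0.828, 0.001, 0.0]
ft_force: [0.6, 0.1, -0.4]
grip_width: 0.0351
```

Run:
```python
from h import *
o=robot.get_obs();print(o["position"],o["ft_force"],o["grip_width"],R.from_quat(o["tool_rot"]).as_matrix())
a=np.radians(-2.5);S=np.array([.5166,-.0090]);t=S-.007*np.array([np.cos(a),np.sin(a)]);print(t)
plan([*t,0.15],yaw=a)
```

```text
[ 0.5739 -0.2298  0.0547] [ 0.6104  0.0507 -0.3775] 0.035116614308999324 [[-0.3705  0.9288  0.0018]
 [ 0.9288  0.3705  0.0021]
 [ 0.0013  0.0024 -1.    ]]
[ 0.5096 -0.0087]
shift [229.3432  22.3913 -94.9902] rot [ 0.1202 -0.1026 24.2463]
```

Emit:
carry_out([
  [0, 0, 0, 0, 0, 0, -1],
  [0, 0, 0, 0, 0, 0, -1],
  [0, 0, 0, 0, 0, 0, -1],
  [0, 0, 0, 0, 0, 0, -1],
])

```text
time: 4.68
position: [0.5739, -0.2298, 0.0546]
tool_rot: [0.561, 0.828, 0.001, 0.0]
ft_force: [0.5, 0.4, 0.3]
grip_width: 0.0155
```

Emit:
carry_out([
  [0, 0, -15, 0, 0, 0, -1],
  [0, 0, -45, 0, 0, 0, -1],
  [0, 0, -80, 0, 0, 0, -1],
  [0, 0, -100, 0, 0, 0, -1],
  [30, 3, -100, 0, 0, 5, -1],
  [75, 7, -100, 0, 0, 12, -1],
  [125, 12, -100, 0, 0, 20, -1],
  [165, 16, -100, 0, 0, 24, -1],
])

```text
time: 5.68
position: [0.5268, -0.0692, 0.1559]
tool_rot: [0.722, 0.692, 0.002, 0.0]
ft_force: [1.1, -0.1, 0.5]
grip_width: 0.0157
```

Run:
```python
from h import *
o=robot.get_obs();print(o["position"],o["ft_force"],o["grip_width"],o["time"])
c=cam("wrist","w5.png");s=cam("side","s5.png")
a=cv2.resize(s["pixels"][120:260,270:400],None,fx=4,fy=4,interpolation=cv2.INTER_CUBIC);cv2.imwrite("pics/s5a.png",a[:,:,::-1])
a=np.radians(-2.5);plan([.5096,-.0087,0.15],yaw=a)
```

```text
[ 0.5268 -0.0692  0.1559] [ 1.0706 -0.1368  0.4552] 0.01574081520177582 5.675
shift [ 57.4701 -17.3851   5.907 ] rot [-0.0717 -0.2311  0.4367]
```

View pics/w5.png

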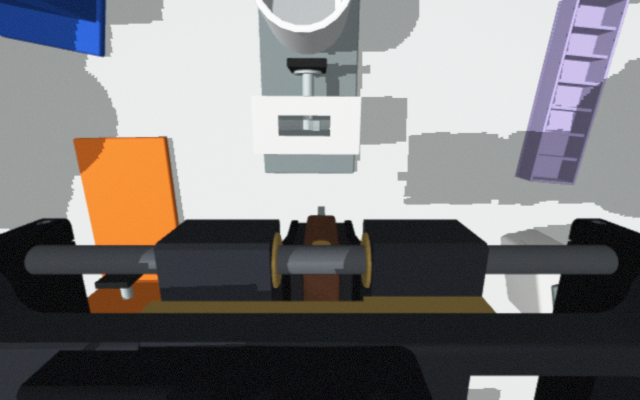

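View pics/s5a.png

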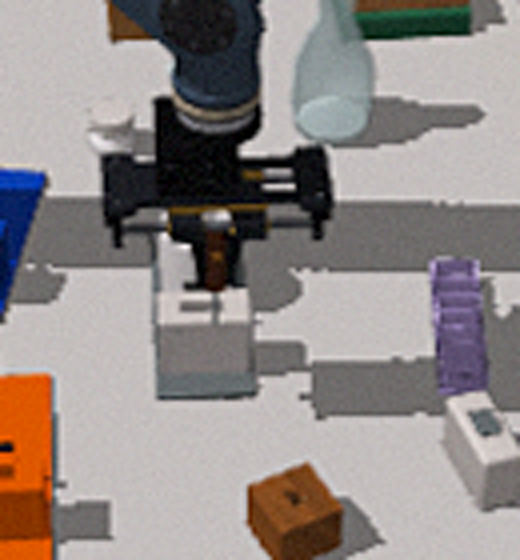

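The key is held, the pocket is empty, and the slot is visible at wrist (304,126). I refine the slot and tooth positions from this nearer view.

Run:
```python
from h import *
import pickle
c=cam("wrist");pickle.dump(c,open("w5.pkl","wb"))
a=cv2.resize(c["pixels"][45:165,245:370],None,fx=6,fy=6,interpolation=cv2.INTER_CUBIC);cv2.imwrite("pics/w5a.png",a[:600,:,::-1])
o=robot.get_obs();print(o["position"])
```

```text
[ 0.5268 -0.069   0.1559]
```

View pics/w5a.png

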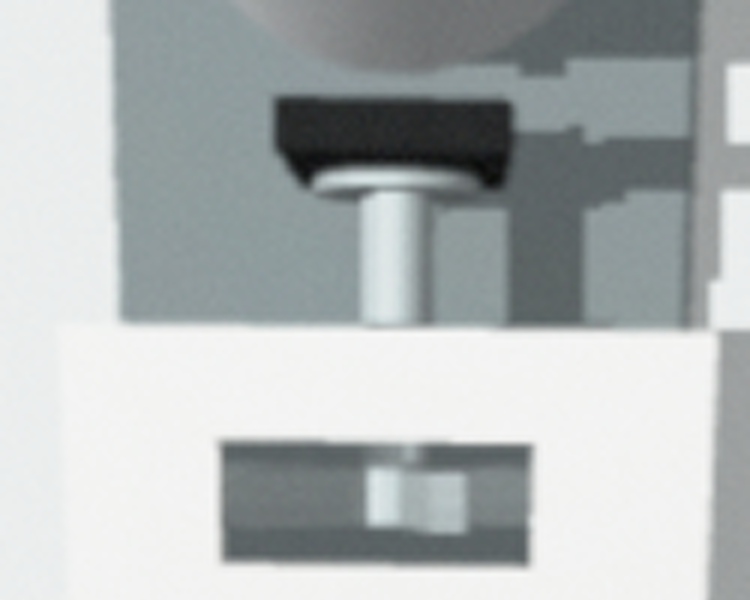

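Run:
```python
from h import *
import pickle
c=pickle.load(open("w5.pkl","rb"))
P=lambda u,v,z:onz(c,245+(u+.5)/6-.5,45+(v+.5)/6-.5,z)[:2]
Q=np.array([P(u,v,.072) for u,v in [(221,441),(531,445),(529,565),(223,561)]]);print(Q,Q.mean(0),np.degrees(np.arctan2(*(Q[1]-Q[0])[::-1])))
H=np.array([P(58,326,.072),P(717,330,.072)]);print(H,H.mean(0),np.degrees(np.arctan2(*(H[1]-H[0])[::-1])))
a=np.radians(-2.4);ex=np.array([np.cos(a),np.sin(a)]);ey=np.array([-ex[1],ex[0]])
S=Q.mean(0)+.0015*ex;print("S",S)
for u,v,z in [(367,500,.066),(367,500,.062),(425,500,.066),(425,500,.062),(465,500,.062),(465,500,.058)]:
    d=P(u,v,z)-S;print(u,z,d@ex*1e3,d@ey*1e3)
d=P(395,98,.056)-S;print("jaw front y",d@ey*1e3,d@ex*1e3)
```

```text
[[ 0.4957 -0.0004]
 [ 0.5358 -0.0023]
 [ 0.5352 -0.0176]
 [ 0.495  -0.0157]] [ 0.5154 -0.009 ] -2.6902445269057376
[[0.4759 0.0146]
 [0.5599 0.0112]] [0.5179 0.0129] -2.3114806754434243
S [ 0.5169 -0.0091]
367 0.066 -2.975716613339208 0.19752225824383848
367 0.062 -3.1760676069433202 0.039449603031010104
425 0.066 4.779195797755015 0.2559326358871378
425 0.062 4.701785683156175 0.0987859773574225
465 0.062 10.134221710688909 0.13970334986536945
465 0.058 10.141589572496837 -0.016804756820660325
jaw front y 51.815292513849705 0.46569875844625463
```

```bash
cat >> h.py <<'E'
YAW=np.radians(-2.4);EX=np.array([np.cos(YAW),np.sin(YAW)]);EY=np.array([-EX[1],EX[0]]);S=np.array([.5168,-.0091])
def slotpos():
    o=robot.get_obs();d=np.array(o["position"][:2])-S;return np.array([d@EX*1e3,d@EY*1e3,(o["position"][2]-.0496-.072)*1e3])
def feel(n=8):
    F=[]
    for i in range(n):
        robot.camera("wrist");o=robot.get_obs();f=np.array(o["ft_force"]);F.append([f[:2]@EX,f[:2]@EY,f[2],*o["moment"]])
    F=np.array(F);print("t%.2f"%o["time"],"tip x,y,z",slotpos(),"F",F.mean(0)[:3],"sd",F.std(0)[:3],"M",F.mean(0)[3:],"w",o["grip_width"])
E
python3 - <<'E'
from h import *
plan([*(S-.008*EX),.14],yaw=YAW)
feel()
E
```

```text
shift [ 59.4886 -20.1319  15.9629] rot [ 0.0998 -0.1226  0.3463]
t6.22 tip x,y,z [ 13.5768 -62.0915  33.2245] F [-0.0797 -0.2912 -0.6105] sd [0.5516 0.3749 0.9203] M [-0.0288 -0.0891 -0.0091] w 0.015449609998520209
```

Emit:
carry_out([
  [20, -10, 5, 0, 0, 0.3, -1],
  [45, -20, 10, 0, 0, 0.3, -1],
  [59.5, -20, 14, 0, 0, 0.3, -1],
  [59.5, -20, 16, 0, 0, 0.3, -1],
  [59.5, -20, 16, 0, 0, 0.3, -1],
])

```text
time: 6.85
position: [0.5108, -0.0116, 0.1389]
tool_rot: [0.723, 0.691, 0.001, 0.0]
ft_force: [0.5, -0.3, -0.4]
grip_width: 0.0157
```

Run:
```python
from h import *
feel(3);c=cam("wrist","w6.png");s=cam("side")
a=cv2.resize(s["pixels"][130:240,270:390],None,fx=5,fy=5,interpolation=cv2.INTER_CUBIC);cv2.imwrite("pics/s6a.png",a[:,:,::-1])
a=cv2.resize(c["pixels"][100:240,220:420],None,fx=4,fy=4,interpolation=cv2.INTER_CUBIC);cv2.imwrite("pics/w6a.png",a[:,:,::-1])
```

```text
t7.00 tip x,y,z [-5.9126 -3.2041 17.4408] F [ 0.43    0.1238 -0.7048] sd [0.1087 0.3339 0.4712] M [-0.0344 -0.0901  0.0009] w 0.01577593535927791
```

View pics/w6a.png

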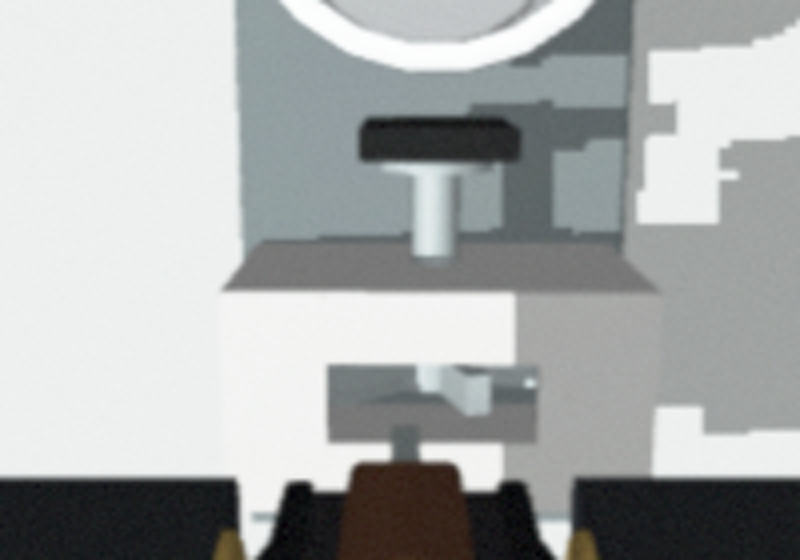

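View pics/s6a.png

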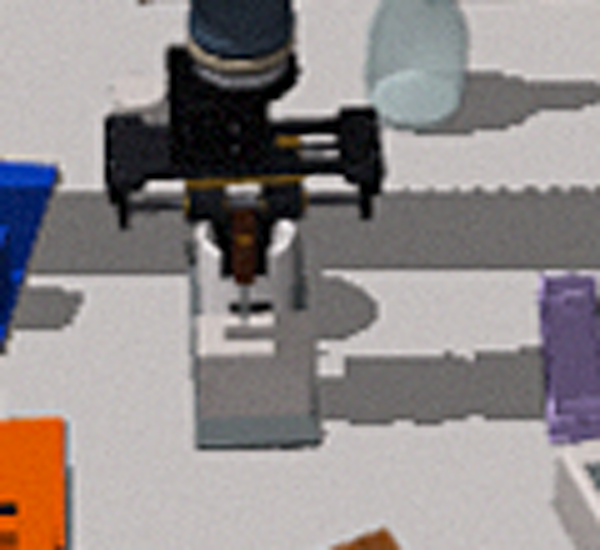

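Emit:
carry_out([
  [3.2, -2, 0, 0, 0, 0, -1],
  [3.2, -2, 5, 0, 0, 0, -1],
  [3.2, -2, 10, 0, 0, 0, -1],
  [3.2, -2, 14, 0, 0, 0, -1],
  [3.2, -2, 14, 0, 0, 0, -1],
  [3.2, -2, 14, 0, 0, 0, -1],
])

```text
time: 7.85
position: [0.5088, -0.0087, 0.125]
tool_rot: [0.723, 0.69, 0.001, 0.0]
ft_force: [-0.4, -0.4, -0.4]
grip_width: 0.0155
```

Run:
```python
from h import *
feel(3);c=cam("wrist","w7.png")
a=cv2.resize(c["pixels"][100:240,220:420],None,fx=4,fy=4,interpolation=cv2.INTER_CUBIC);cv2.imwrite("pics/w7a.png",a[:,:,::-1])
```

```text
t8.00 tip x,y,z [-7.9358  0.0708  3.5755] F [ 0.1124 -0.0561 -0.0917] sd [0.6314 0.284  0.0763] M [-0.0292 -0.0886  0.0016] w 0.015856596238982532
```

View pics/w7a.png

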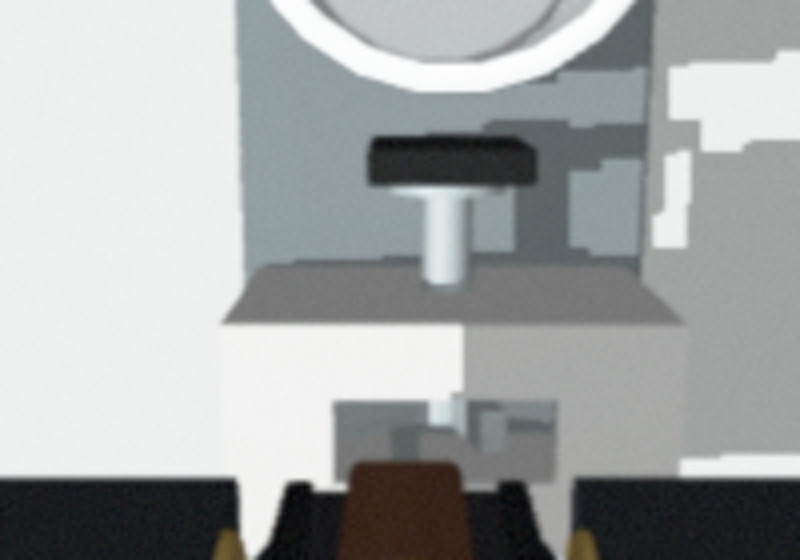

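The blade (crop (405,440)) is over the slot, left of the tooth, so I lower it to about -18 mm.

Emit:
carry_out([
  [0, 0, 5, 0, 0, 0, -1],
  [0, 0, 10, 0, 0, 0, -1],
  [0, 0, 14, 0, 0, 0, -1],
  [0, 0, 18, 0, 0, 0, -1],
  [0, 0, 21.5, 0, 0, 0, -1],
  [0, 0, 21.5, 0, 0, 0, -1],
  [0, 0, 21.5, 0, 0, 0, -1],
])

```text
time: 8.93
position: [0.509, -0.0087, 0.1037]
tool_rot: [0.723, 0.69, 0.002, 0.0]
ft_force: [-0.3, 0.3, 0.5]
grip_width: 0.016
```

Run:
```python
from h import *
feel(8);print(R.from_quat(robot.get_obs()["tool_rot"]).as_matrix())
```

```text
t9.32 tip x,y,z [ -7.8258   0.1078 -17.8406] F [-0.0916  0.229  -0.6406] sd [0.4273 0.3628 0.3731] M [-0.02   -0.0919  0.0075] w 0.015467940083664186
[[ 0.0465  0.9989  0.003 ]
 [ 0.9989 -0.0465  0.0017]
 [ 0.0018  0.0029 -1.    ]]
```

Run:
```python
from h import *
c=cam("wrist","w8.png");a=cv2.resize(c["pixels"][20:160,240:440],None,fx=4,fy=4,interpolation=cv2.INTER_CUBIC);cv2.imwrite("pics/w8a.png",a[:,:,::-1])
import pickle;pickle.dump(c,open("w8.pkl","wb"))
```

```text
(no output)
```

View pics/w8a.png

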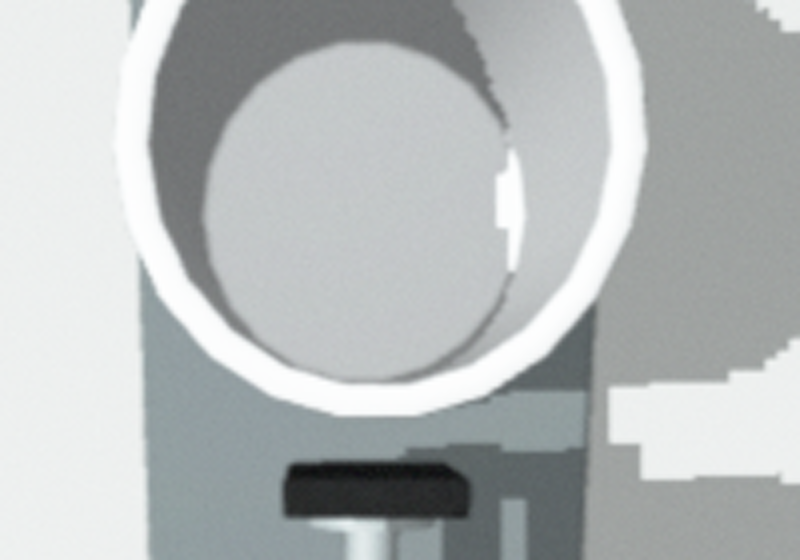

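Run:
```python
from h import *
import pickle
c=pickle.load(open("w8.pkl","rb"))
def y(u,v,z):
    d=onz(c,240+u/4,20+v/4,z)[:2]-S;return np.array([d@EX,d@EY])*1e3
print("cup front",y(375,415,.088),"jaw front top",y(375,465,.056),"cup sides",y(115,145,.088),y(646,145,.088))
```

```text
cup front [-0.9704 62.8893] jaw front top [ 0.4485 53.7648] cup sides [-36.0926  98.3264] [35.1423 98.1362]
```

Jaw–cup gap is about 9 mm, so the first stroke is free. I push along the tool's +y.

Emit:
carry_out([
  [0, 2, 0, 0, 0, 0, -1],
  [0, 4, 0, 0, 0, 0, -1],
  [0, 6, 0, 0, 0, 0, -1],
  [0, 7.5, 0, 0, 0, 0, -1],
  [0, 9, 0, 0, 0, 0, -1],
  [0, 10.5, 0, 0, 0, 0, -1],
  [0, 12, 0, 0, 0, 0, -1],
])

```text
time: 10.25
position: [0.5185, -0.009, 0.1035]
tool_rot: [0.723, 0.691, -0.0, -0.002]
ft_force: [-5.3, -1.2, 3.2]
grip_width: 0.0154
```

Run:
```python
from h import *
feel(8)
```

```text
t10.65 tip x,y,z [  2.1021   0.1579 -18.1582] F [-4.9544 -1.5806  2.5454] sd [0.6619 0.4829 0.5713] M [-0.2488  1.0424  0.0002] w 0.01551536991577288
```

Emit:
carry_out([
  [0, 3, 0, 0, 0, 0, -1],
  [0, 4, 0, 0, 0, 0, -1],
  [0, 5, 0, 0, 0, 0, -1],
  [0, 6, 0, 0, 0, 0, -1],
  [0, 7, 0, 0, 0, 0, -1],
  [0, 8, 0, 0, 0, 0, -1],
  [0, 9, 0, 0, 0, 0, -1],
  [0, 10, 0, 0, 0, 0, -1],
])

```text
time: 11.65
position: [0.5258, -0.0088, 0.1025]
tool_rot: [0.723, 0.691, -0.002, -0.004]
ft_force: [-4.2, -0.1, 0.6]
grip_width: 0.0159
```

Run:
```python
from h import *
feel(8)
```

```text
t12.05 tip x,y,z [  9.3461   0.7686 -18.9726] F [-4.9725  0.0088  0.152 ] sd [0.7363 0.3991 0.5288] M [ 0.0031  1.0737 -0.0116] w 0.01567820487008246
```

Run:
```python
from h import *
import pickle
c=cam("wrist","w9.png");a=cv2.resize(c["pixels"][100:240,240:400],None,fx=5,fy=4,interpolation=cv2.INTER_CUBIC);cv2.imwrite("pics/w9a.png",a[:,:,::-1])
s=cam("side");a=cv2.resize(s["pixels"][150:230,280:380],None,fx=7,fy=7,interpolation=cv2.INTER_CUBIC);cv2.imwrite("pics/s9a.png",a[:,:,::-1])
```

```text
(no output)
```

View pics/w9a.png

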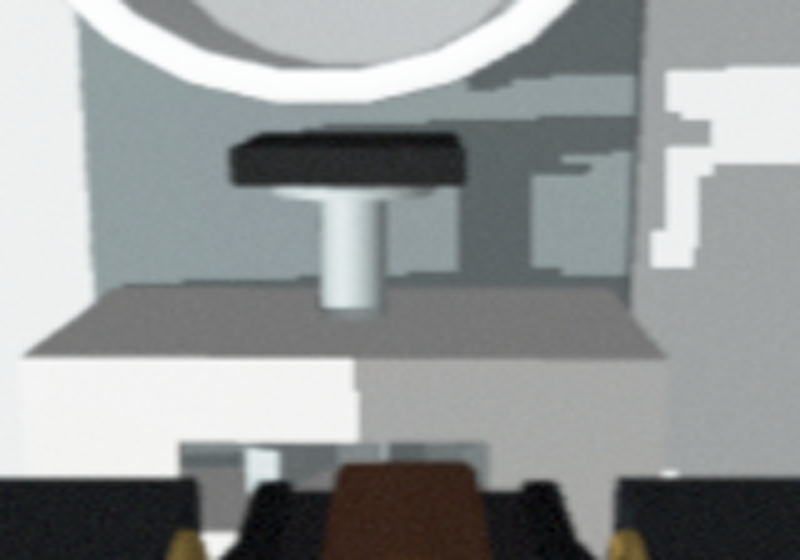

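View pics/s9a.png

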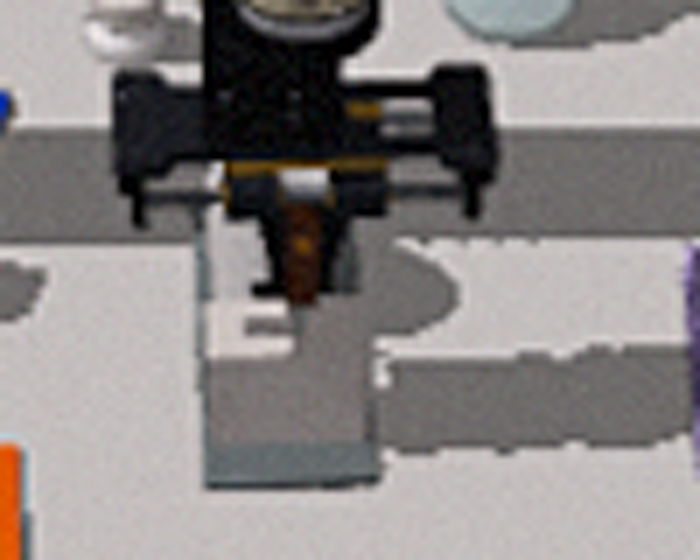

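Emit:
carry_out([
  [0, 2.5, 0, 0, 0, 0, -1],
  [0, 3.5, 0, 0, 0, 0, -1],
  [0, 4.5, 0, 0, 0, 0, -1],
  [0, 4.5, 0, 0, 0, 0, -1],
])

```text
time: 12.65
position: [0.5301, -0.0086, 0.1024]
tool_rot: [0.723, 0.691, -0.002, -0.005]
ft_force: [-4.8, 0.3, 1.2]
grip_width: 0.0155
```

Emit:
carry_out([
  [0, -3, 0, 0, 0, 0, -1],
  [0, -3, 0, 0, 0, 0, -1],
  [0, -3, -7, 0, 0, 0, -1],
  [0, -3, -14, 0, 0, 0, -1],
  [0, -3, -22, 0, 0, 0, -1],
  [0, -12, -22, 0, 0, 0, -1],
  [0, -24, -22, 0, 0, 0, -1],
  [0, -29, -22, 0, 0, 0, -1],
])

```text
time: 13.65
position: [0.4993, -0.007, 0.1243]
tool_rot: [0.723, 0.691, -0.002, -0.006]
ft_force: [-0.7, -0.9, -0.5]
grip_width: 0.0155
```

Run:
```python
from h import *
feel(5)
c=cam("wrist","w10.png");a=cv2.resize(c["pixels"][100:240,240:400],None,fx=5,fy=4,interpolation=cv2.INTER_CUBIC);cv2.imwrite("pics/w10a.png",a[:,:,::-1])
print(R.from_quat(robot.get_obs()["tool_rot"]).as_matrix())
```

```text
t13.90 tip x,y,z [-15.1842   0.9467   3.0227] F [-0.2096 -0.1754 -0.6138] sd [0.2889 0.4965 0.2867] M [-0.0083 -0.1085 -0.0183] w 0.015755204128351668
[[ 0.0463  0.9989 -0.0083]
 [ 0.9989 -0.0462  0.0041]
 [ 0.0037 -0.0085 -1.    ]]
```

View pics/w10a.png

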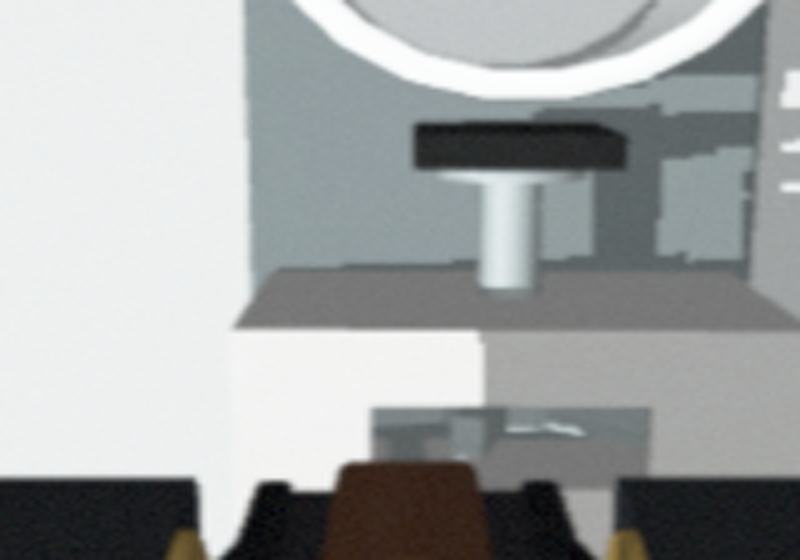

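```bash
cat >> h.py <<'E'
def slotpos():
    o=robot.get_obs();t=np.array(o["position"])+.0496*R.from_quat(o["tool_rot"]).apply([0,0,1]);d=t[:2]-S;return np.array([d@EX*1e3,d@EY*1e3,(t[2]-.072)*1e3])
def go(x,y,z):
    p=S+x*1e-3*EX+y*1e-3*EY;plan([*p,.072+.0496+z*1e-3],yaw=YAW)
E
python3 - <<'E'
from h import *
print(slotpos());go(-17.8,0,3);
E
```

```text
[-15.4931   1.1311   3.0257]
shift [-0.9559 -2.722   0.043 ] rot [-0.4851 -0.2152 -0.2506]
```

Emit:
carry_out([
  [-1, -2.7, 0, -0.5, -0.2, -0.2, -1],
  [-1, -2.7, 0, -0.5, -0.2, -0.2, -1],
  [-1, -2.7, 0, -0.5, -0.2, -0.2, -1],
])

```text
time: 14.32
position: [0.499, -0.0084, 0.1247]
tool_rot: [0.722, 0.692, 0.0, 0.0]
ft_force: [-0.1, -0.3, -0.5]
grip_width: 0.0159
```

Run:
```python
from h import *
feel(2);go(-17.8,0,-18)
c=cam("wrist","w11.png");a=cv2.resize(c["pixels"][160:230,260:380],None,fx=6,fy=6,interpolation=cv2.INTER_CUBIC);a=cv2.convertScaleAbs(a,alpha=1.4);cv2.imwrite("pics/w11a.png",a[:,:,::-1])
```

```text
t14.43 tip x,y,z [-17.6674  -0.0128   3.0669] F [ 0.1223 -0.3601 -0.5983] sd [0.0074 0.15   0.5731] M [ 0.0267 -0.1001  0.0214] w 0.015973578790490207
shift [ 0.0206 -0.1205 21.0669] rot [ 0.0243 -0.0158 -0.0545]
```

View pics/w11a.png

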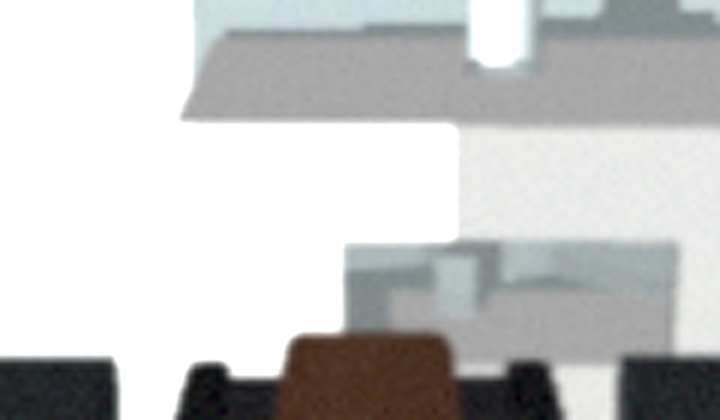

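Run:
```python
from h import *
c=cam("wrist","w12.png")
for u,v in [(345,245),(675,242),(345,330),(672,330),(348,300),(390,300)]:
    d=onz(c,260+u/6,160+v/6,.072)[:2]-S;print(u,d@EX*1e3,d@EY*1e3)
print(slotpos())
g=cv2.cvtColor(c["pixels"],cv2.COLOR_RGB2GRAY);print(g[209:216,312:332])
```

```text
345 -20.786455443432274 7.037119140727678
675 19.113031357965767 7.447449069637753
345 -20.808977869886483 -3.776855487609674
672 19.22086946100826 -3.7425378388923103
348 -20.43525080793841 0.06982397305445753
390 -15.315276985815878 0.07417645666420918
[-17.6706  -0.0276   3.0595]
[[243 244 243 241 215 141 103  97  98  99  95  99 103 113 122 117 119 118
  119 121]
 [243 243 243 241 214 139 104  96  99  98  95  98 106 115 121 118 121 121
  120 120]
 [243 243 243 241 213 141 105  98  96  94  96 100 104 114 120 119 122 120
  120 121]
 [243 243 242 242 213 140 105  96  97  97  99  97 104 113 117 118 121 120
  120 119]
 [242 242 242 240 213 140 103  95  95  94  97  96 100 112 120 119 119 120
  122 120]
 [230 228 231 227 194 130  92  91  89  90  91  92  92 105 107 109 109 111
  110 110]
 [148 145 146 145 125  93  72  68  63  67  63  67  66  69  75  74  77  77
   76  76]]
```

The image shows the blade hugging the slot's left edge at crop (370,300), about -19 mm and 1.5 mm beyond my estimate. The tooth's left edge is at about -10.5 mm. I shift +2.8 mm before lowering.

Emit:
carry_out([
  [0, 2.8, 0, 0, 0, 0, -1],
  [0, 2.8, 0, 0, 0, 0, -1],
  [0, 2.8, 5, 0, 0, 0, -1],
  [0, 2.8, 9, 0, 0, 0, -1],
  [0, 2.8, 13, 0, 0, 0, -1],
  [0, 2.8, 17, 0, 0, 0, -1],
  [0, 2.8, 21, 0, 0, 0, -1],
  [0, 2.8, 21, 0, 0, 0, -1],
])

```text
time: 15.52
position: [0.5017, -0.0085, 0.1033]
tool_rot: [0.722, 0.692, 0.0, -0.0]
ft_force: [-0.3, 0.4, -0.4]
grip_width: 0.0157
```

Run:
```python
from h import *
feel(6)
c=cam("wrist","w13.png");a=cv2.resize(c["pixels"][60:230,240:400],None,fx=4,fy=3.5,interpolation=cv2.INTER_CUBIC);a=cv2.convertScaleAbs(a,alpha=1.2);cv2.imwrite("pics/w13a.png",a[:,:,::-1])
```

```text
t15.82 tip x,y,z [-14.6937  -0.034  -17.77  ] F [-0.1366  0.0383 -0.3689] sd [0.2112 0.5203 0.6031] M [-0.0277 -0.08   -0.0129] w 0.01597429173157766
```

View pics/w13a.png

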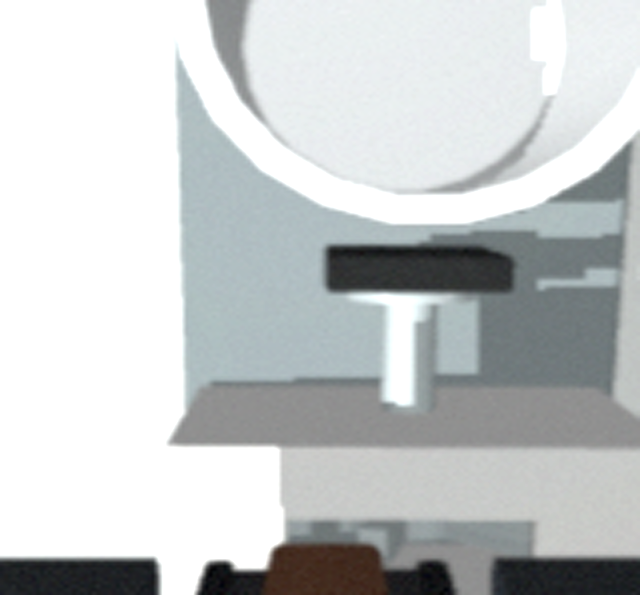

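Emit:
carry_out([
  [0, 2, 0, 0, 0, 0, -1],
  [0, 3.5, 0, 0, 0, 0, -1],
  [0, 5, 0, 0, 0, 0, -1],
  [0, 6, 0, 0, 0, 0, -1],
  [0, 7, 0, 0, 0, 0, -1],
  [0, 8, 0, 0, 0, 0, -1],
  [0, 9, 0, 0, 0, 0, -1],
])

```text
time: 16.75
position: [0.5109, -0.0088, 0.1038]
tool_rot: [0.722, 0.692, 0.0, 0.0]
ft_force: [-4.2, 1.0, 1.2]
grip_width: 0.0154
```

Run:
```python
from h import *
feel(5);go(-4,0,-18)
```

```text
t17.00 tip x,y,z [ -5.4009   0.0521 -17.7595] F [-3.0908  0.318   1.2989] sd [0.7747 0.2908 0.4342] M [ 0.1762  0.6351 -0.0093] w 0.015449259735860409
shift [-0.0335  1.4674  0.2424] rot [ 0.0772 -0.0198 -0.0587]
```

Emit:
carry_out([
  [0, 1, 0, 0, 0, 0, -1],
  [0, 2, 0, 0, 0, 0, -1],
  [0, 3, 0, 0, 0, 0, -1],
  [0, 3.5, 0, 0, 0, 0, -1],
])

```text
time: 17.5
position: [0.5139, -0.0089, 0.1037]
tool_rot: [0.722, 0.692, -0.0, -0.0]
ft_force: [-5.6, 0.4, 2.8]
grip_width: 0.0159
```

```bash
cat >> h.py <<'E'
def look(name):
    import pickle
    c=cam("wrist");pickle.dump(c,open(name+".pkl","wb"))
    a=cv2.resize(c["pixels"][20:230,240:400],None,fx=4,fy=2.8,interpolation=cv2.INTER_CUBIC);a=cv2.convertScaleAbs(a,alpha=1.2);cv2.imwrite("pics/"+name+".png",a[:,:,::-1])
E
python3 - <<'E'
from h import *
feel(5)
E
```

```text
t17.75 tip x,y,z [ -2.8996   0.0415 -17.8801] F [-5.2702  0.0241  2.6294] sd [0.2205 0.4932 0.2705] M [0.0159 1.1021 0.0173] w 0.01525791386046963
```

Emit:
carry_out([
  [0, 1, 0, 0, 0, 0, -1],
  [0, 2, 0, 0, 0, 0, -1],
  [0, 3, 0, 0, 0, 0, -1],
  [0, 3.5, 0, 0, 0, 0, -1],
])

```text
time: 18.25
position: [0.5166, -0.009, 0.1036]
tool_rot: [0.722, 0.692, -0.001, -0.001]
ft_force: [-5.4, 0.2, 2.4]
grip_width: 0.0155
```

Run:
```python
from h import *
feel(5);look("w14")
```

```text
t18.50 tip x,y,z [ -0.2643   0.0437 -17.9983] F [-5.387  -0.3909  2.2437] sd [0.4871 0.421  0.6035] M [ 0.0376  1.067  -0.0004] w 0.015495477752131722
```

View pics/w14.png

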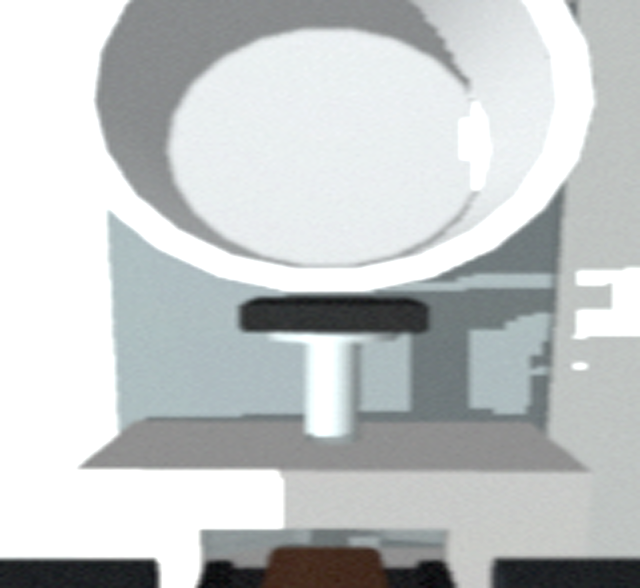

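Emit:
carry_out([
  [0, 1, 0, 0, 0, 0, -1],
  [0, 2, 0, 0, 0, 0, -1],
  [0, 3, 0, 0, 0, 0, -1],
  [0, 4, 0, 0, 0, 0, -1],
  [0, 4.5, 0, 0, 0, 0, -1],
])

```text
time: 19.18
position: [0.5201, -0.0092, 0.1033]
tool_rot: [0.722, 0.692, -0.002, -0.002]
ft_force: [-4.8, -0.1, 0.4]
grip_width: 0.0162
```

Run:
```python
from h import *
feel(5)
```

```text
t19.43 tip x,y,z [  3.1187   0.0376 -18.3435] F [-5.162  -0.6581  0.6814] sd [0.6263 0.2093 0.431 ] M [-0.0166  1.0751  0.0101] w 0.015546374892852212
```

Emit:
carry_out([
  [0, 1, 0, 0, 0, 0, -1],
  [0, 2, 0, 0, 0, 0, -1],
  [0, 3, 0, 0, 0, 0, -1],
  [0, 4, 0, 0, 0, 0, -1],
  [0, 4.5, 0, 0, 0, 0, -1],
])

```text
time: 20.05
position: [0.5232, -0.0093, 0.1026]
tool_rot: [0.722, 0.692, -0.003, -0.003]
ft_force: [-5.8, 0.1, -0.2]
grip_width: 0.0155
```

Run:
```python
from h import *
feel(5);look("w15")
```

```text
t20.30 tip x,y,z [  6.0809   0.1203 -18.9723] F [-5.4379 -0.4684 -0.0654] sd [0.4799 0.5215 0.2257] M [-0.0751  1.1843 -0.0092] w 0.01584836285295432
```

View pics/w15.png

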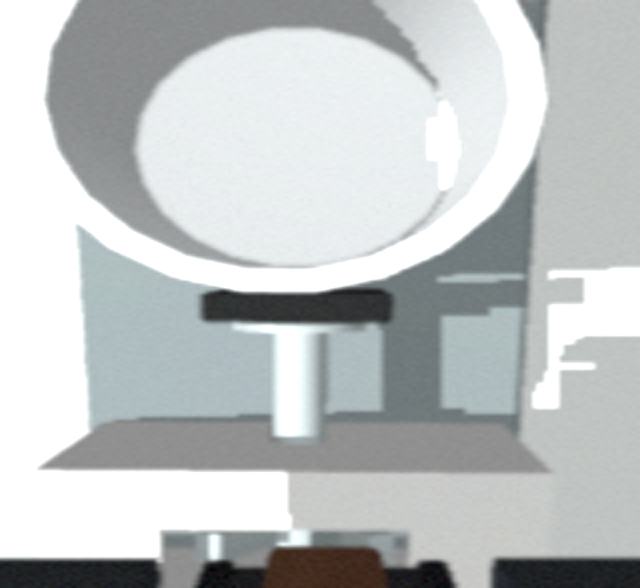

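Emit:
carry_out([
  [0, 1, 0, 0, 0, 0, -1],
  [0, 2, 0, 0, 0, 0, -1],
  [0, 3, 0, 0, 0, 0, -1],
  [0, 4, 0, 0, 0, 0, -1],
  [0, 4, 0, 0, 0, 0, -1],
])

```text
time: 20.98
position: [0.5264, -0.0093, 0.1022]
tool_rot: [0.722, 0.692, -0.003, -0.004]
ft_force: [-4.5, 0.3, 0.4]
grip_width: 0.0158
```

Run:
```python
from h import *
feel(5);look("w16")
```

```text
t21.23 tip x,y,z [  9.1378   0.2448 -19.3732] F [-5.2204 -0.0112  0.4056] sd [0.571  0.2159 0.4216] M [0.0177 1.081  0.0073] w 0.015816309237942184
```

View pics/w16.png

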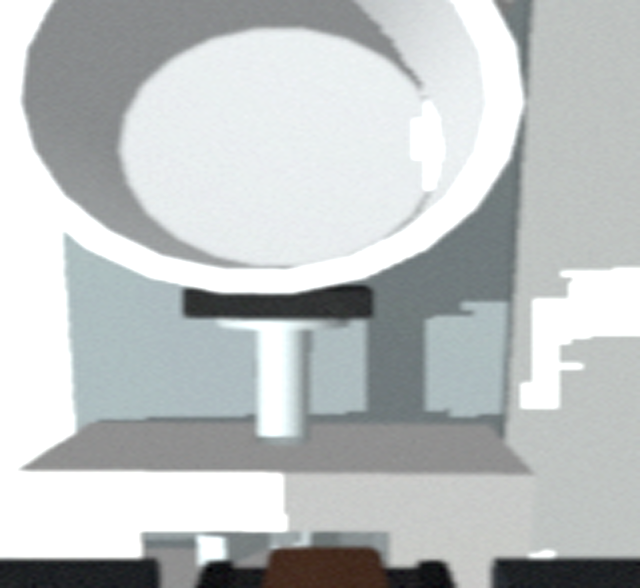

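Emit:
carry_out([
  [0, 1, 0, 0, 0, 0, -1],
  [0, 2, 0, 0, 0, 0, -1],
  [0, 3, 0, 0, 0, 0, -1],
  [0, 3.5, 0, 0, 0, 0, -1],
])

```text
time: 21.78
position: [0.529, -0.0093, 0.1019]
tool_rot: [0.722, 0.692, -0.004, -0.005]
ft_force: [-5.3, -0.2, 1.2]
grip_width: 0.0159
```

Run:
```python
from h import *
feel(4);go(-14.7,0,3)
```

```text
t21.98 tip x,y,z [ 11.8117   0.3643 -19.6705] F [-5.068   0.1197  0.9576] sd [0.2315 0.3275 0.617 ] M [ 0.0304  1.1048 -0.0044] w 0.015852661694342154
shift [ -0.2742 -27.3874 -22.3437] rot [-0.6957 -0.071   0.0016]
```

Back off, lift clear, restore the tilt, and return to -14.7 mm by my estimate.

Emit:
carry_out([
  [0, -3, 0, 0, 0, 0, -1],
  [0, -3, -1, 0, 0, 0, -1],
  [0, -3, -8, 0, 0, 0, -1],
  [0, -3, -16, -0.3, 0, 0, -1],
  [0, -3, -22.5, -0.7, 0, 0, -1],
  [0, -13, -22.5, -0.7, 0, 0, -1],
  [0, -24, -22.5, -0.7, 0, 0, -1],
  [0, -27.4, -22.5, -0.7, 0, 0, -1],
])

```text
time: 22.98
position: [0.5002, -0.0079, 0.1245]
tool_rot: [0.722, 0.692, -0.0, -0.001]
ft_force: [0.1, 0.1, -0.1]
grip_width: 0.0155
```

Emit:
carry_out([
  [0, 0, 0, 0, 0, 0, -1],
  [0, 0, 0, 0, 0, 0, -1],
])

```text
time: 23.22
position: [0.5004, -0.0079, 0.1244]
tool_rot: [0.722, 0.692, -0.0, -0.001]
ft_force: [0.0, -0.1, -1.0]
grip_width: 0.0158
```

Run:
```python
from h import *
feel(2);go(-14.7,0,-18)
c=cam("wrist","w17.png");a=cv2.resize(c["pixels"][160:230,260:380],None,fx=6,fy=6,interpolation=cv2.INTER_CUBIC);a=cv2.convertScaleAbs(a,alpha=1.4);cv2.imwrite("pics/w17a.png",a[:,:,::-1])
```

```text
t23.32 tip x,y,z [-16.2965   0.5433   2.8282] F [-0.8058 -0.2893 -0.7151] sd [0.9798 0.4547 0.2241] M [-0.0545 -0.1007  0.0118] w 0.015472288791740493
shift [-0.498   1.5476 20.8247] rot [-0.0973 -0.0902 -0.0022]
```

View pics/w17a.png

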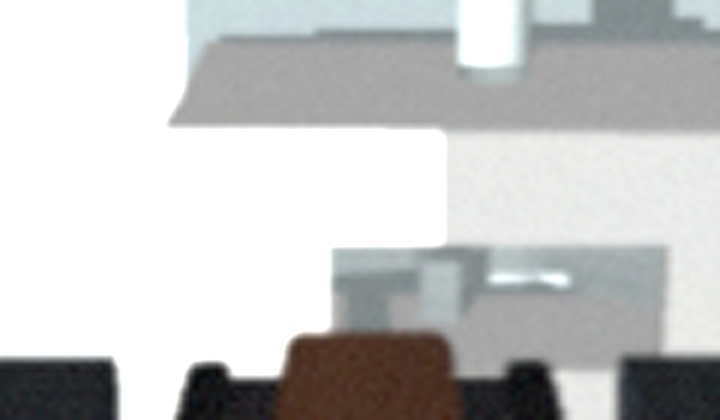

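The blade (crop 345–390) lies between the slot edge (332) and the tooth (420). I shift +1.3 mm and lower it.

Emit:
carry_out([
  [-0.5, 1.3, 0, 0, 0, 0, -1],
  [-0.5, 1.3, 0, 0, 0, 0, -1],
  [-0.5, 1.3, 5, 0, 0, 0, -1],
  [-0.5, 1.3, 9, 0, 0, 0, -1],
  [-0.5, 1.3, 13, 0, 0, 0, -1],
  [-0.5, 1.3, 17, 0, 0, 0, -1],
  [-0.5, 1.3, 20.8, 0, 0, 0, -1],
  [-0.5, 1.3, 20.8, 0, 0, 0, -1],
])

```text
time: 24.38
position: [0.5016, -0.0084, 0.1033]
tool_rot: [0.722, 0.692, -0.0, -0.001]
ft_force: [-0.4, -0.7, -0.8]
grip_width: 0.0154
```

Run:
```python
from h import *
feel(6)
```

```text
t24.68 tip x,y,z [-14.8919   0.0513 -17.8089] F [-0.0038 -0.0589 -0.5717] sd [0.1346 0.3187 0.4402] M [-0.0265 -0.078   0.003 ] w 0.015526138575852558
```

Emit:
carry_out([
  [0, 2, 0, 0, 0, 0, -1],
  [0, 3.5, 0, 0, 0, 0, -1],
  [0, 4.5, 0, 0, 0, 0, -1],
  [0, 5.5, 0, 0, 0, 0, -1],
  [0, 6.5, 0, 0, 0, 0, -1],
  [0, 7, 0, 0, 0, 0, -1],
])

```text
time: 25.42
position: [0.5076, -0.0084, 0.1035]
tool_rot: [0.722, 0.692, -0.001, -0.002]
ft_force: [-4.5, 0.5, 2.0]
grip_width: 0.0155
```

Run:
```python
from h import *
feel(5);look("w18")
```

```text
t25.68 tip x,y,z [ -8.1421   0.2804 -17.869 ] F [-4.2058  0.4187  1.7206] sd [0.4572 0.2567 0.3083] M [ 0.1544  0.8666 -0.0036] w 0.015724697672194105
```

View pics/w18.png

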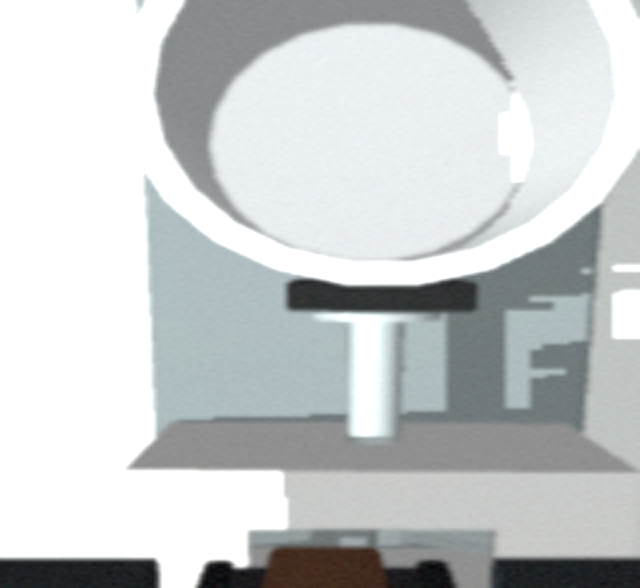

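Emit:
carry_out([
  [0, 1, 0, 0, 0, 0, -1],
  [0, 2, 0, 0, 0, 0, -1],
  [0, 2.5, 0, 0, 0, 0, -1],
  [0, 2.5, 0, 0, 0, 0, -1],
])

```text
time: 26.22
position: [0.5117, -0.0088, 0.1038]
tool_rot: [0.722, 0.692, 0.0, -0.001]
ft_force: [-3.5, -0.0, 1.5]
grip_width: 0.0161
```

Run:
```python
from h import *
feel(5)
```

```text
t26.48 tip x,y,z [ -5.1507   0.1588 -17.7886] F [-3.8751  0.1665  0.947 ] sd [0.4313 0.2922 0.4834] M [0.0351 0.6521 0.0162] w 0.015570828244366952
```

Emit:
carry_out([
  [0, 1, 0, 0, 0, 0, -1],
  [0, 2, 0, 0, 0, 0, -1],
  [0, 3, 0, 0, 0, 0, -1],
  [0, 3, 0, 0, 0, 0, -1],
])

```text
time: 26.98
position: [0.5136, -0.0088, 0.1036]
tool_rot: [0.722, 0.692, -0.001, -0.002]
ft_force: [-5.7, -0.5, 3.5]
grip_width: 0.0158
```

Run:
```python
from h import *
feel(5)
```

```text
t27.23 tip x,y,z [ -3.4015   0.2577 -18.0032] F [-5.3184 -0.4282  2.0618] sd [0.441  0.3639 0.7178] M [-0.044   1.1456  0.0125] w 0.015636597070050974
```

Emit:
carry_out([
  [0, 1, 0, 0, 0, 0, -1],
  [0, 2, 0, 0, 0, 0, -1],
  [0, 2.8, 0, 0, 0, 0, -1],
  [0, 2.8, 0, 0, 0, 0, -1],
])

```text
time: 27.72
position: [0.5144, -0.0087, 0.1033]
tool_rot: [0.722, 0.692, -0.002, -0.004]
ft_force: [-6.7, -0.1, 3.1]
grip_width: 0.0158
```

Run:
```python
from h import *
feel(5);look("w19")
```

```text
t27.98 tip x,y,z [ -2.7932   0.4409 -18.2858] F [-6.6367 -0.6456  3.0822] sd [0.5358 0.2493 0.6389] M [-0.0921  1.4274 -0.0242] w 0.015691732230849766
```

View pics/w19.png

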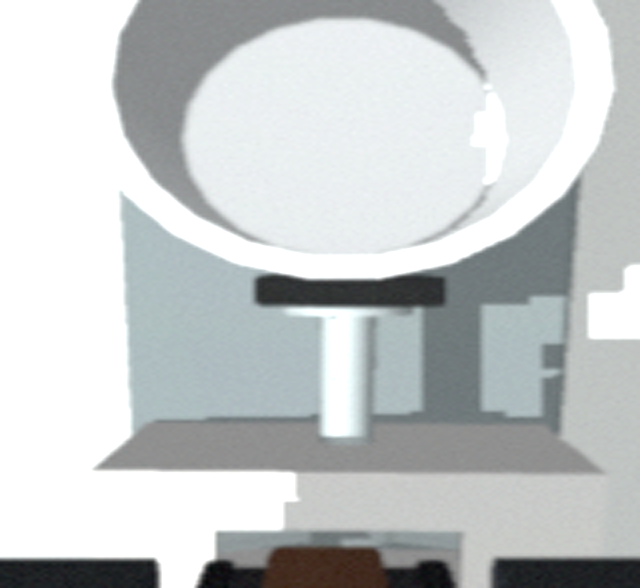

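Emit:
carry_out([
  [0, 2, 0, 0, 0, 0, -1],
  [0, 2.8, 0, 0, 0, 0, -1],
  [0, 3.4, 0, 0, 0, 0, -1],
  [0, 3.4, 0, 0, 0, 0, -1],
])

```text
time: 28.52
position: [0.5151, -0.0085, 0.1029]
tool_rot: [0.721, 0.693, -0.004, -0.006]
ft_force: [-6.6, -0.6, 3.1]
grip_width: 0.0156
```

Run:
```python
from h import *
feel(5)
```

```text
t28.77 tip x,y,z [ -2.3663   0.6517 -18.6569] F [-7.2346 -0.5998  3.6074] sd [0.2574 0.8008 0.3236] M [-0.1221  1.6133  0.009 ] w 0.015607395126397656
```

Emit:
carry_out([
  [0, 2.5, 0, 0, 0, 0, -1],
  [0, 3.4, 0, 0, 0, 0, -1],
  [0, 4, 0, 0, 0, 0, -1],
  [0, 4, 0, 0, 0, 0, -1],
])

```text
time: 29.28
position: [0.5159, -0.0083, 0.1025]
tool_rot: [0.721, 0.693, -0.006, -0.009]
ft_force: [-8.5, -0.8, 4.0]
grip_width: 0.0158
```

Run:
```python
from h import *
feel(6)
```

```text
t29.57 tip x,y,z [ -2.015    0.9277 -19.0689] F [-8.2272 -0.6816  4.0798] sd [0.3484 0.4856 0.4113] M [-0.1345  1.7732 -0.0103] w 0.015651369733958597
```

Emit:
carry_out([
  [0, 3, 0, 0, 0, 0, -1],
  [0, 4, 0, 0, 0, 0, -1],
  [0, 4.6, 0, 0, 0, 0, -1],
  [0, 4.6, 0, 0, 0, 0, -1],
])

```text
time: 30.08
position: [0.5166, -0.008, 0.102]
tool_rot: [0.721, 0.693, -0.009, -0.012]
ft_force: [-8.7, -0.9, 5.2]
grip_width: 0.0154
```

Run:
```python
from h import *
feel(6);look("w20")
```

```text
t30.38 tip x,y,z [ -1.6992   1.2769 -19.5592] F [-8.9852 -0.93    5.1352] sd [0.4212 0.413  0.2219] M [-0.1705  1.962   0.0035] w 0.015671610788410673
```

View pics/w20.png

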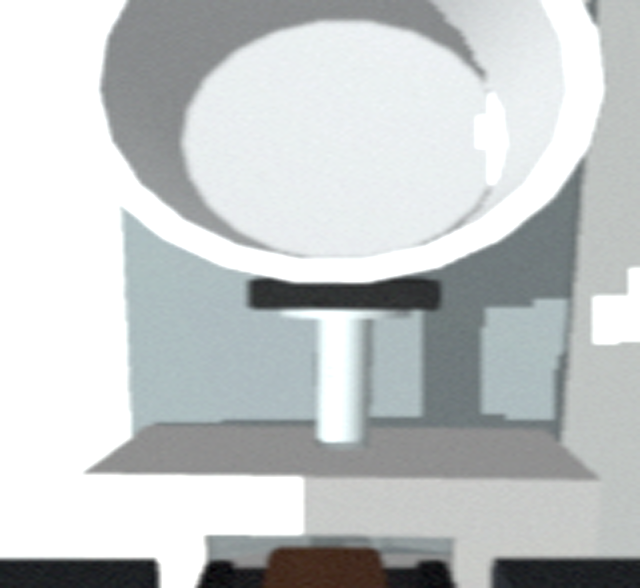

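Push has risen to 9.0 N, against about 5.3 N free at the same tooth angle (1.7×), so it is snug at roughly 9–10 N. I back off and withdraw.

Run:
```python
from h import *
go(-8,0,-18)
```

```text
shift [-1.0538 -7.8292 -1.3373] rot [-1.7083 -0.2033  0.1505]
```

Emit:
carry_out([
  [-0.3, -2, -0.5, 0, 0, 0, -1],
  [-0.6, -5, -1, -0.5, 0, 0, -1],
  [-1, -7, -1.5, -1.2, -0.2, 0, -1],
  [-1, -7, -1.5, -1.7, -0.2, 0.1, -1],
  [-1, -7, -1.5, -1.7, -0.2, 0.1, -1],
])

```text
time: 31.05
position: [0.5099, -0.0088, 0.1039]
tool_rot: [0.721, 0.692, 0.0, 0.0]
ft_force: [0.1, 0.3, 0.3]
grip_width: 0.0155
```

Run:
```python
from h import *
feel(5);look("w21");go(-7,0,20)
```

```text
t31.30 tip x,y,z [ -6.944    0.0325 -17.8606] F [-0.1309  0.0792 -0.7486] sd [0.6893 0.4816 0.4141] M [ 0.0101 -0.0866  0.0081] w 0.015655494431419517
shift [ -0.0411  -0.037  -37.8751] rot [ 0.0081 -0.0013  0.0538]
```

View pics/w21.png

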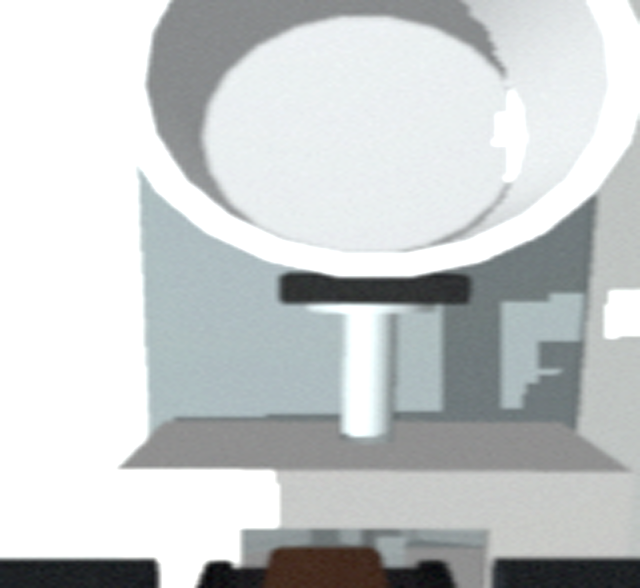

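Emit:
carry_out([
  [0, 0, -6, 0, 0, 0, -1],
  [0, 0, -13, 0, 0, 0, -1],
  [0, 0, -22, 0, 0, 0, -1],
  [0, 0, -35, 0, 0, 0, -1],
  [0, 0, -48, 0, 0, 0, -1],
  [0, 0, -53, 0, 0, 0, -1],
  [0, 0, -53, 0, 0, 0, -1],
])

```text
time: 32.22
position: [0.5101, -0.0088, 0.1573]
tool_rot: [0.721, 0.692, 0.0, 0.0]
ft_force: [0.5, 0.1, -0.3]
grip_width: 0.0155
```

Run:
```python
from h import *
feel(3);plan([.5739,-.2298,.157],yaw=np.radians(21.8))
```

```text
t32.38 tip x,y,z [-7.3811  0.0954 34.7737] F [-0.2252 -0.0977  0.0265] sd [0.3014 0.0687 0.3669] M [-0.0163 -0.1093 -0.018 ] w 0.01569266485190244
shift [-218.2698   73.427    -0.7294] rot [ -0.0437  -0.021  -24.1462]
```

Emit:
carry_out([
  [-20, 7, 0, 0, 0, -2, -1],
  [-55, 18, 0, 0, 0, -6, -1],
  [-95, 32, 0, 0, 0, -10, -1],
  [-135, 45, 0, 0, 0, -15, -1],
  [-175, 59, 0, 0, 0, -19, -1],
  [-205, 69, 0, 0, 0, -23, -1],
  [-218, 73.5, 0, 0, 0, -24, -1],
  [-218, 73.5, 0, 0, 0, -24, -1],
])

```text
time: 33.38
position: [0.5736, -0.2296, 0.1556]
tool_rot: [0.562, 0.827, -0.0, -0.001]
ft_force: [-0.1, 0.3, 0.7]
grip_width: 0.0156
```

Emit:
carry_out([
  [0, 0, 0, 0, 0, 0, -1],
  [0, 0, 0, 0, 0, 0, -1],
  [0, 0, 0, 0, 0, 0, -1],
])

```text
time: 33.75
position: [0.5735, -0.2287, 0.1557]
tool_rot: [0.562, 0.827, 0.0, -0.001]
ft_force: [0.3, -0.3, -0.8]
grip_width: 0.0154
```

Run:
```python
from h import *
feel(3);plan([.5739,-.2298,.157],yaw=np.radians(21.8))
c=cam("wrist","w22.png");s=cam("side");n=cam("scene")
a=cv2.resize(s["pixels"][160:280,290:400],None,fx=5,fy=5,interpolation=cv2.INTER_CUBIC);cv2.imwrite("pics/s22.png",a[:,:,::-1])
a=cv2.resize(n["pixels"][140:240,220:320],None,fx=5,fy=5,interpolation=cv2.INTER_CUBIC);cv2.imwrite("pics/n22.png",a[:,:,::-1])
a=cv2.resize(c["pixels"][100:240,250:390],None,fx=4,fy=4,interpolation=cv2.INTER_CUBIC);cv2.imwrite("pics/w22a.png",a[:,:,::-1])
o=robot.get_obs();z=R.from_quat(o["tool_rot"]).apply([0,0,1]);t=o["position"]+.0496*z
print("expected tip px side",proj(s,t),"scene",proj(n,t),"pocket side",proj(s,[.574,-.2295,.05]),proj(n,[.574,-.2295,.05]))
```

```text
t33.90 tip x,y,z [  65.9252 -217.4931   34.135 ] F [-0.3037 -0.6846 -0.1879] sd [0.1655 0.2137 0.4054] M [ 0.0024 -0.1303  0.0019] w 0.015750872768911017
shift [-0.6258  0.0207 -1.2663] rot [-0.0692 -0.1034 -0.2281]
expected tip px side [[343.5525 232.8913]] scene [[265.1285 169.1537]] pocket side [[343.1731 244.2292]] [[266.0322 183.6318]]
```

View pics/w22a.png

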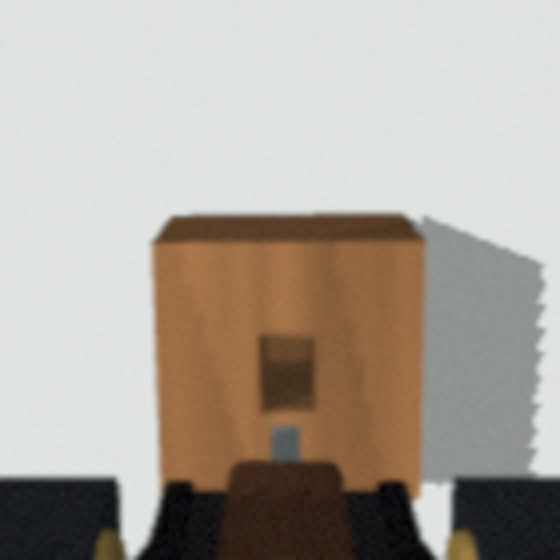

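View pics/s22.png

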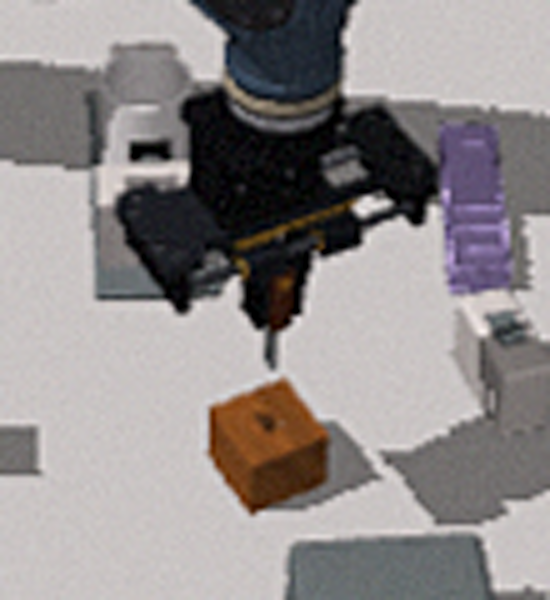

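View pics/n22.png

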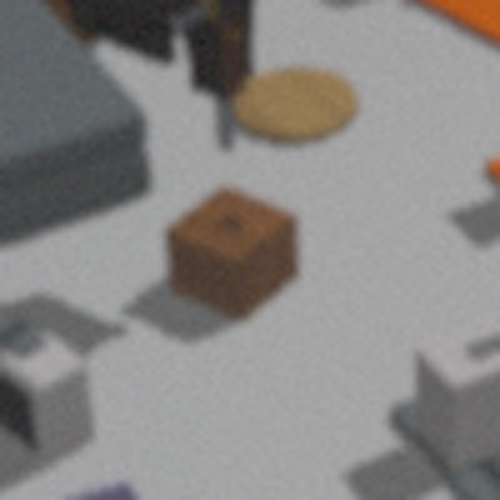

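The blade (crop column 285) lines up with the pocket (287) in the wrist view, and its tip is where I expect in the side view. Lowering.

Emit:
carry_out([
  [-0.6, 0, 10, 0, 0, -0.2, -1],
  [-0.6, 0, 25, 0, 0, -0.2, -1],
  [-0.6, 0, 38, 0, 0, -0.2, -1],
  [-0.6, 0, 46, 0, 0, -0.2, -1],
  [-0.6, 0, 46, 0, 0, -0.2, -1],
  [-0.6, 0, 46, 0, 0, -0.2, -1],
])

```text
time: 34.8
position: [0.5741, -0.2302, 0.1099]
tool_rot: [0.561, 0.828, 0.0, -0.001]
ft_force: [0.6, 0.4, -0.6]
grip_width: 0.0158
```

Run:
```python
from h import *
feel(3);plan([.5739,-.2298,.0550],yaw=np.radians(21.8))
c=cam("wrist","w23.png")
a=cv2.resize(c["pixels"][140:260,250:390],None,fx=4,fy=4,interpolation=cv2.INTER_CUBIC);cv2.imwrite("pics/w23a.png",a[:,:,::-1])
```

```text
t34.95 tip x,y,z [  66.4957 -218.4986  -11.3649] F [ 0.2239  0.4889 -0.0964] sd [0.8339 0.6055 0.0226] M [ 0.0007 -0.1405 -0.0031] w 0.015510959418051192
shift [ 0.4282 -0.0261 55.2354] rot [-0.0307 -0.0501 -0.0483]
```

View pics/w23a.png

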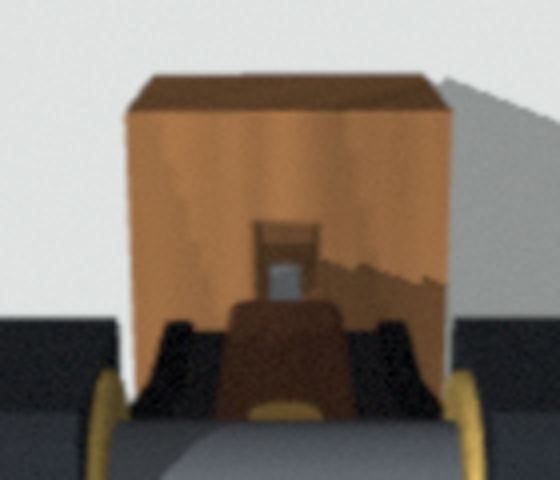

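The blade is centred over the pocket (crop (285,280)). Inserting.

Emit:
carry_out([
  [0.3, 0, 6, 0, 0, 0, -1],
  [0.3, 0, 14, 0, 0, 0, -1],
  [0.3, 0, 23, 0, 0, 0, -1],
  [0.3, 0, 32, 0, 0, 0, -1],
  [0.3, 0, 41, 0, 0, 0, -1],
  [0.3, 0, 48, 0, 0, 0, -1],
  [0.3, 0, 52, 0, 0, 0, -1],
  [0.3, 0, 52, 0, 0, 0, -1],
])

```text
time: 36.0
position: [0.5738, -0.2298, 0.0579]
tool_rot: [0.561, 0.828, 0.0, -0.001]
ft_force: [0.4, -0.5, -0.5]
grip_width: 0.0156
```

Run:
```python
from h import *
feel(4);plan([.5739,-.2298,.0548],yaw=np.radians(21.8))
```

```text
t36.20 tip x,y,z [  66.5686 -218.3484  -63.003 ] F [ 0.4679  0.0174 -0.2034] sd [0.4476 0.1197 0.328 ] M [-0.0301 -0.1256  0.0095] w 0.015167444998847849
shift [ 0.3391 -0.1622  3.7971] rot [-0.0063 -0.0166 -0.0494]
```

Emit:
carry_out([
  [0.3, 0, 1.5, 0, 0, 0, -1],
  [0.3, 0, 3, 0, 0, 0, -1],
  [0.3, 0, 4, 0, 0, 0, -1],
  [0.3, 0, 4, 0, 0, 0, -1],
])

```text
time: 36.7
position: [0.5741, -0.2298, 0.0546]
tool_rot: [0.561, 0.828, 0.0, -0.0]
ft_force: [0.5, -0.9, -0.4]
grip_width: 0.0159
```

Run:
```python
from h import *
feel(4);plan([.5739,-.2298,.0546],yaw=np.radians(21.8))
```

```text
t36.90 tip x,y,z [  66.468  -218.0644  -66.9933] F [-0.1493 -0.0849 -0.1774] sd [0.369  0.2722 0.4049] M [ 0.0054 -0.1231 -0.0062] w 0.015471335169512681
shift [ 0.0407 -0.1849  0.0067] rot [-0.0038 -0.0174 -0.0514]
```

Emit:
carry_out([
  [0, 0, 0.5, 0, 0, 0, -0.5],
  [0, 0, 0.5, 0, 0, 0, -0.4],
  [0, 0, 0, 0, 0, 0, -0.2],
  [0, 0, 0, 0, 0, 0, 0],
  [0, 0, 0, 0, 0, 0, 0.2],
  [0, 0, 0, 0, 0, 0, 0.2],
  [0, 0, 0, 0, 0, 0, 0.2],
])

```text
time: 37.78
position: [0.5741, -0.2298, 0.0546]
tool_rot: [0.561, 0.828, 0.0, -0.0]
ft_force: [0.3, 0.1, -0.4]
grip_width: 0.0518
```

Run:
```python
from h import *
feel(2);c=cam("wrist","w24.png")
```

```text
t37.88 tip x,y,z [  66.4922 -218.0477  -66.9847] F [ 0.2662  0.3243 -0.1124] sd [0.2094 0.0136 1.0818] M [-0.0247 -0.1072 -0.0126] w 0.052196640479637006
```

View pics/w24.png

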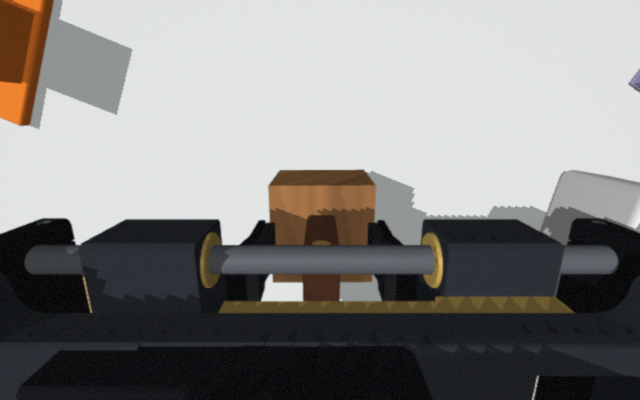

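The key stands in its stand (321,250), both fingers are clear, and the view matches the one before grasping. I lift straight up.

Emit:
carry_out([
  [0, 0, -10, 0, 0, 0, 0.2],
  [0, 0, -30, 0, 0, 0, 0.2],
  [0, 0, -60, 0, 0, 0, 0.2],
  [0, 0, -100, 0, 0, 0, 0.2],
  [0, 0, -140, 0, 0, 0, 0.2],
  [0, 0, -160, 0, 0, 0, 0.2],
  [0, 0, -160, 0, 0, 0, 0.2],
  [0, 0, -160, 0, 0, 0, 0.2],
])

```text
time: 38.92
position: [0.5734, -0.2294, 0.2139]
tool_rot: [0.561, 0.828, 0.0, -0.001]
ft_force: [-0.1, -0.0, -0.4]
grip_width: 0.0521
```

Run:
```python
from h import *
feel(2);c=cam("wrist","w25.png");s=cam("side","s25.png")
a=cv2.resize(s["pixels"][150:270,270:400],None,fx=5,fy=5,interpolation=cv2.INTER_CUBIC)
b=cv2.resize(c["pixels"][120:220,250:390],None,fx=4,fy=4,interpolation=cv2.INTER_CUBIC);cv2.imwrite("pics/s25a.png",a[:,:,::-1]);cv2.imwrite("pics/w25a.png",b[:,:,::-1])
```

```text
t39.02 tip x,y,z [  65.4789 -217.5574   91.5384] F [-0.2255 -0.083  -0.5078] sd [0.3878 0.0702 0.2191] M [-0.0013 -0.1075  0.0369] w 0.05216721724156223
```

View pics/s25a.png

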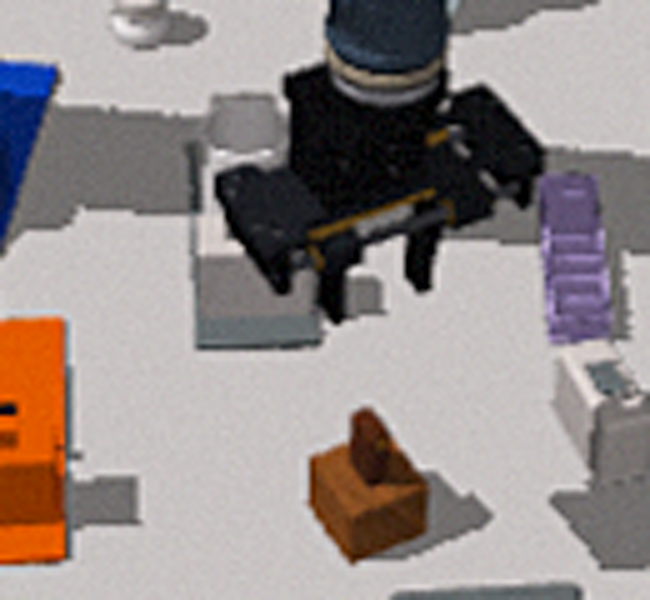

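View pics/w25a.png

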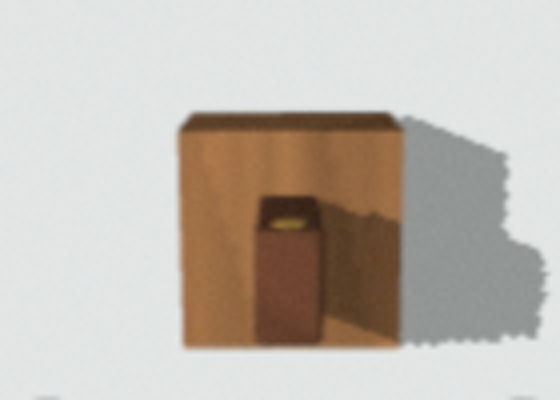

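View pics/s25.png

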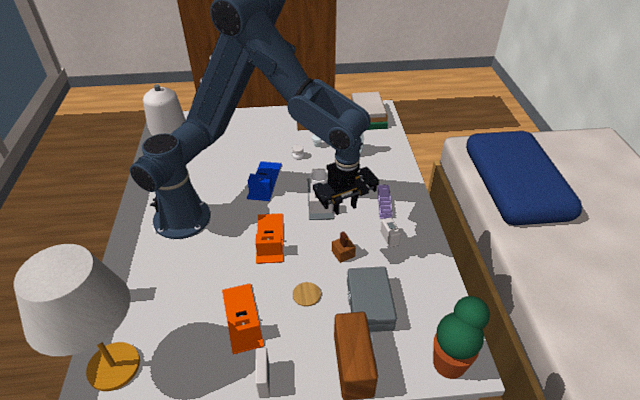

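The key is upright and seated in the stand (side (343,245)), the cup is standing, and all bystanders are where they were. Handing in.

```bash
python3 -c "
from rig import robot
print(robot.hand_in())"
```

```text
the job is handed in; nothing more can be done
None
```

I turned the star wheel with the key through the slot in three strokes, until the jaw held the cup snugly against its rest. I then put the key back in its stand and handed the job in at about 39 s of the 69 s allowed.

**Tightness:** the free push was about 5.3 N with the tooth near upright. It rose steadily to 9.0 N (about 1.7 times) before I stopped, which I estimate as 9–10 N of jaw pressure. I did not push the wheel again after withdrawing the key to confirm the hold.

**Last checks:**
- **Key:** it looks upright and seated in the pocket in both the wrist and side pictures, and the gripper was open and well clear above it.
- **Cup and bystanders:** the cup stands upright. The bystanders visible in the side picture look unmoved. The arm hid the carafe and the stopper there, so I could not check those two.

**What disagreed:**
- **Blade position:** before the second stroke, the camera showed the blade about 1.5 mm further towards -x than I had calculated. I went by the picture when lowering the key.
- **Tilt and upward force:** during the final push the tool tilted by about 1.5 degrees and carried about 5 N upwards. I straightened it as I backed off.

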